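# Offer the shelf top up to the key rack

## Task

Lay the long, plain black rail across the rack's two wooden cheeks, centred, with each end down in its notch, and let go of it. Then take the loose wooden shelf top by its upright fin, carry it over the things standing in between without disturbing anything else, and hold it level, centred and square to the rack, hovering about 1 cm above the cheeks. The glue on the cheeks grabs at the first touch, so the shelf top must at no time touch the rack or the rail; finish still holding it there, and do not put it down or let go.

Things in the scene. Friction and masses are not known exactly. Their poses are not given: they have to be found in the camera images.
- rack: Fixed pale wooden key rack, on the left or right. Base 90 (x) x 170 (y) x 12 mm, back (+x) strip 45 mm high. Two upright cheeks at y = -77 and +77 mm, each 90 (x) x 16 (y), 90 mm high, 138 mm apart inside. In the middle of each cheek's top (x = 0) an open notch, 24 mm wide (x), 18 deep, floor at z = 72 mm. Origin: centre of underside, on the table; z up; y from cheek to cheek.
- rail: Loose plain black steel square bar, 14 x 14 x 200 mm, about 0.15 kg, lying at the front middle of the table. Origin: its centre; y along its length. Laid in both notches, its centre is 79 mm above the rack's origin and its top 4 mm below the cheek tops. (The shorter black drawer pull with two feet is not it.)
- shelf: Loose pale wooden shelf top lying on the table on the side away from the rack: board 100 (x) x 190 (y) x 10 mm; on the middle of its upper face an upright fin 10 mm thick (x), 70 long (y), from z = 10 to 55 mm. 0.2 to 0.33 kg, balanced about the fin. Origin: centre of the underside; z up; y along its length, to end parallel to the rack's y, either way round.
- speaker: Bystander: grey cube-like speaker with black top, 90 x 90 x 105 mm, standing in the middle between rack and shelf top. Origin: centre of the underside.
- candle: Bystander: amber glass jar candle with dark lid, 60 mm diameter, 85 mm high, in the middle in front of the speaker. Origin: centre of the underside.
- pull: Bystander: short black drawer pull with two feet, 12 x 130 x 25 mm, at the front right. Origin: centre of the underside, y along its length.
- driver: Bystander: screwdriver 170 mm long, lying at the front left.

How it is judged:
By the outcome, as a careful person would: the job done as asked, in the order asked, and still so for the second after the job is handed in, while the arm keeps its last pose, push and grip.
It also fails if it takes over 66 s, if anything falls off the work surface, if the arm or the gripper's body presses on something with over 40 N, if the wrist force passes 120 N, or if a joint passes its speed limit or range.

## Robot

A 6-joint arm with a two-finger parallel gripper is mounted at the origin on the work surface. World frame = base frame: x ahead of the robot, y to its left, z up, the work surface at z = 0. Lengths are in mm, angles in rad, forces in N, time in s.
With the tool pointing down it reaches from about 350 to 875 mm from the base axis. Payload 4.2 kg.
Tool frame: the origin (TCP) lies at the very end of the fingers, on their centre line; the grasp point (between the pads) lies 19 mm behind it (arm.tcp_to_grasp is the x of the grasp point in the tool frame, in mm); x points along the fingers, z is the direction in which the jaws open and shut, and the axes are right-handed (so a half turn about x gives the same grasp; the last joint's range is limited). The gripper opens to 85 mm and grips with 20 to 120 N. Pads are 22 mm wide; open, the fingers measure 114 mm over their backs; the gripper's body (76 mm by 85 mm) begins 54 mm behind the grasp point. The pads swing forward as they close: fully open they stand 13 mm farther back than shut.
Start: joints at [-0.939, 0.385, 0.008, 0, -1.194, -0.259], TCP at [227.654, -582.042, 231.312] pointing down, gripper open.
Joint ranges: [-3.14, 3.14], [-1.21, 2.06], [-1.07, 1.41], [-3.16, 2.05], [-2.99, -0.16], [-3.1, 3.1]. Speed limits (rad/s): [2.79, 2.79, 3.14, 3.14, 3.14, 3.14].

## Interface

Orientations are given as a unit quaternion [x, y, z, w].
In Python, from bench import status, get_image, job, arm gives the robot as it stands.
- The arm moves only by the tool apply_moves, never from a script. Its argument "targets" is text: rows parted by semicolons, each of 5 numbers parted by spaces: the shift along the tool's x, y, z in mm, then the turn about the tool's x in degrees, then the gripper's target within -1 to 1 (shut at 1, half-way at 0, fully open at -1). In form: dx dy dz spin hand; .... A call has 1 to 10 rows; each row is the pose to reach, as a shift and turn from the pose commanded when the call began, along the tool's axes at that moment; what a row does not reach only later rows make up. A row lasts 1/12 s, in which the tool goes at most 41.7 mm and 7.16 degrees, less where a joint would pass 70% of its speed; a pose out of reach is approached as far as the arm can. A call with a gripper value outside its range is refused whole. The fingers move at their own pace and stop on an object; the grip force is fixed at half the most. Time passes only in rows, so rows that repeat a pose let the fingers close. It gives the time, the measured TCP pose, the force and the opening at its end, in the units of the state.
- status.read_state(): the state, without advancing time (a new reading comes with each control period).
- get_image(name): name is "scene" or "top" or "wrist"; returns a dict with "img" (400x640x3 uint8, red, green, blue), "mtx" (3x3 intrinsics, pixels), "world_from_camera" (4x4, takes a point from camera to world coordinates). Camera axes: x right, y down, z forward; pixel columns grow to the right and rows downward; lengths in mm; the calibration is good to about 2 mm. The wrist camera is an equidistant fisheye: a pixel r from the principal point sees the ray r / f radians off the axis. A picture is of the moment at which its call begins. There is no depth.
- job.job_done(): hands the job in, once; it reports no verdict.
The state is a dict: "clock": time; "joints": joint angles; "joint_vel": joint speeds; "joint_efforts": joint torques, N m; "position": TCP position; "ee_rot": TCP orientation; "contact_force": force on the tool from outside, world axes, zero at the start; "wrist_torque": the same for the moment, N m; "gripper_width": finger opening in mm.
Only numpy, scipy, OpenCV 4.12 (cv2) and the standard library are available. Lean on these libraries where they do the work, as an engineer would, in place of code of your own. Each camera call takes 0.05 s, during which the arm holds its last target.

## Working session

There is one attempt and no reset: what is moved stays moved. The work goes in short steps, Python scripts to look and compute and a tool call to move; the robot and the scene stay as the last step left them, time stands still between calls to the robot, and variables do not carry over. Pictures are saved under pics/ and viewed, and the job is handed in when it is done.

Besides the shell and the picture viewer there is one more tool, called after "Emit:" as name(argument=value, ...) on one line, values as JSON. apply_moves: Moves the arm, as the interface text tells. Its arguments: {"type":"object","properties":{"targets":{"type":"string"}},"required":["targets"]}

```bash
ls; mkdir -p pics
python3 - <<'E'
from bench import status, get_image, job, arm
import cv2,numpy as np
print(status.read_state())
print([a for a in dir(arm) if a[0]!='_'], arm.tcp_to_grasp)
for n in ["scene","top","wrist"]:
    d=get_image(n); cv2.imwrite(f"pics/{n}0.png",d["img"][:,:,::-1]); np.savez(f"{n}0.npz",**d)
    print(n,d["mtx"].tolist(),np.round(d["world_from_camera"],3).tolist())
E
```

```text
pics
{'clock': 0.0, 'joints': array([-9.39400892e-01,  3.85548352e-01,  6.61158724e-03, -5.01201550e-04,
       -1.19399951e+00, -2.58600521e-01]), 'joint_vel': array([-0.00054932,  0.00123045,  0.0003146 ,  0.00028098,  0.00043873,
       -0.00014739]), 'joint_efforts': array([-4.13047173e-04, -3.92290270e+01,  1.88400489e+01,  4.18612987e+00,
       -4.60226816e-03,  9.41533443e-06]), 'position': array([ 227.43860063, -581.51306675,  230.2206398 ]), 'ee_rot': array([-0.5833037 ,  0.39832504,  0.58462007,  0.39914074]), 'contact_force': array([ 0.00797939, -0.74896933,  0.03525644]), 'wrist_torque': array([-0.02058585,  0.02639788,  0.00773577]), 'gripper_width': 85.2588019778964}
['IKError', 'tcp_to_grasp'] -18.700000000000003
scene [[384.55941953651353, 0.0, 314.87977768954545], [0.0, 384.55941953651353, 193.29317326215292], [0.0, 0.0, 1.0]] [[0.579, 0.636, -0.51, 1023.401], [0.815, -0.456, 0.357, -324.183], [-0.006, -0.622, -0.783, 872.447], [0.0, 0.0, 0.0, 1.0]]
top [[381.992845069461, 0.0, 313.6656845553514], [0.0, 381.992845069461, 194.4341222065231], [0.0, 0.0, 1.0]] [[0.012, -0.995, 0.094, 373.787], [-1.0, -0.01, 0.021, 54.978], [-0.02, -0.095, -0.995, 1042.737], [0.0, 0.0, 0.0, 1.0]]
wrist [[309.70691628693146, 0.0, 314.7025194225594], [0.0, 309.70691628693146, 198.67684316339324], [0.0, 0.0, 1.0]] [[-0.365, 0.881, 0.299, 150.371], [0.931, 0.345, 0.119, -612.233], [0.001, 0.322, -0.947, 371.943], [0.0, 0.0, 0.0, 1.0]]
```

View pics/scene0.png

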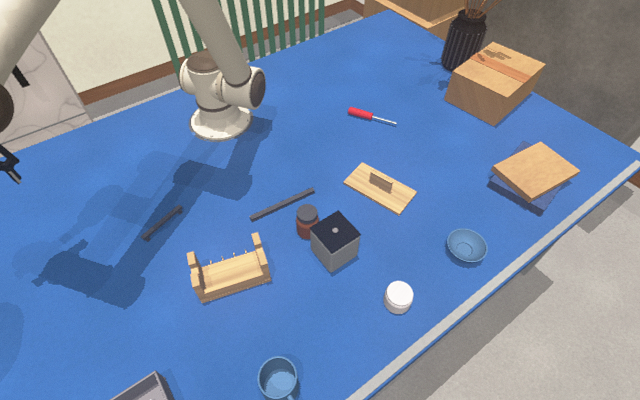

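View pics/top0.png

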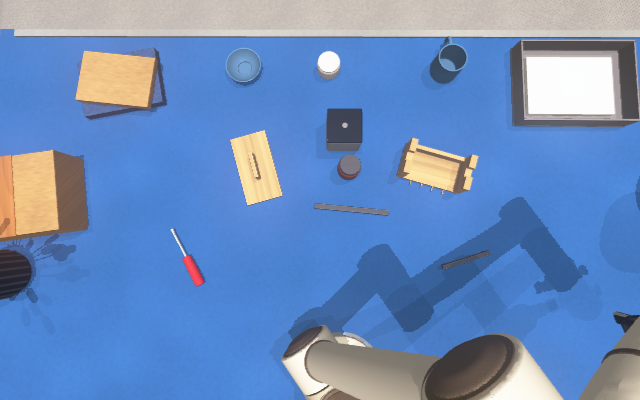

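View pics/wrist0.png

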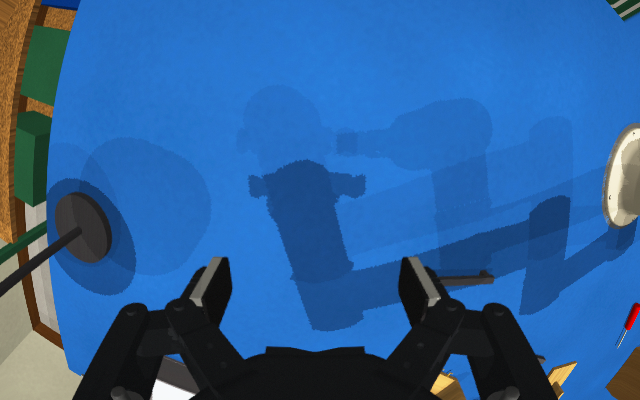

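The top view shows the rack at about (438,167), rail (351,209), shelf (256,167), speaker (345,130), candle (349,167), pull (466,260) and driver (187,258). Next I'll measure them.

```bash
cat > h.py <<'E'
import numpy as np,cv2
def load(n): return dict(np.load(n))
def ray(d,uv):
    uv=np.atleast_2d(uv).astype(float);K=d["mtx"];T=d["world_from_camera"]
    r=np.c_[(uv[:,0]-K[0,2])/K[0,0],(uv[:,1]-K[1,2])/K[1,1],np.ones(len(uv))]
    return T[:3,3],r@T[:3,:3].T
def onz(d,uv,z):
    o,r=ray(d,uv); return o+r*((z-o[2])/r[:,2:])
def proj(d,p):
    T=np.linalg.inv(d["world_from_camera"]);q=np.atleast_2d(p)@T[:3,:3].T+T[:3,3];K=d["mtx"]
    return np.c_[q[:,0]/q[:,2]*K[0,0]+K[0,2],q[:,1]/q[:,2]*K[1,1]+K[1,2]]
def tri(d1,uv1,d2,uv2):
    o1,r1=ray(d1,uv1);o2,r2=ray(d2,uv2);A=np.c_[r1[0],-r2[0]]
    s=np.linalg.lstsq(A,o2-o1,rcond=None)[0];a=o1+s[0]*r1[0];b=o2+s[1]*r2[0]
    return (a+b)/2,np.linalg.norm(a-b)
E
python3 - <<'E'
from h import *
d=load("top0.npz");s=load("scene0.npz")
im=d["img"];
def crop(im,x0,y0,x1,y1,n,k): cv2.imwrite(n,cv2.resize(im[y0:y1,x0:x1,::-1],None,fx=k,fy=k,interpolation=cv2.INTER_CUBIC))
crop(im,390,130,490,205,"pics/c_rack.png",8)
crop(im,220,120,300,210,"pics/c_shelf.png",6)
crop(s["img"],180,225,280,310,"pics/c_rack_s.png",7)
hsv=cv2.cvtColor(im,cv2.COLOR_RGB2HSV)
# rail
def cont(m,x0,y0,x1,y1):
    z=np.zeros_like(m);z[y0:y1,x0:x1]=m[y0:y1,x0:x1]
    c,_=cv2.findContours(z,cv2.RETR_EXTERNAL,cv2.CHAIN_APPROX_NONE);return max(c,key=cv2.contourArea)
print(im[209,350],im[220,350],im[165,250],im[180,440])
nb=((hsv[...,1]<110)).astype(np.uint8)*255
c=cont(nb,300,195,400,225);b=cv2.boxPoints(cv2.minAreaRect(c));print("rail",cv2.minAreaRect(c));print(np.round(onz(d,b,14),1))
w=((hsv[...,0]<30)&(hsv[...,2]>100)).astype(np.uint8)*255
c=cont(w,220,120,300,210);r=cv2.minAreaRect(c);b=cv2.boxPoints(r);print("shelf",r);P=onz(d,b,10);print(np.round(P,1),P.mean(0),np.linalg.norm(P[0]-P[1]),np.linalg.norm(P[1]-P[2]))
E
```

```text
[125 122 136] [ 77 132 210] [228 188 140] [252 230 168]
rail ((351.1649169921875, 208.7850799560547), (74.33025360107422, 5.245039939880371), 5.492323875427246)
[[ 435.    75.8   14. ]
 [ 449.1   74.6   14. ]
 [ 432.1 -124.3   14. ]
 [ 418.  -122.9   14. ]]
shelf ((255.85769653320312, 167.31153869628906), (68.0596923828125, 36.74872589111328), 74.74488067626953)
[[622.5 312.6  10. ]
 [650.4 214.9  10. ]
 [468.4 161.7  10. ]
 [441.1 257.7  10. ]] [545.61019683 236.71717646  10.        ] 101.6265395990351 189.63825305792662
```

View pics/c_rack.png

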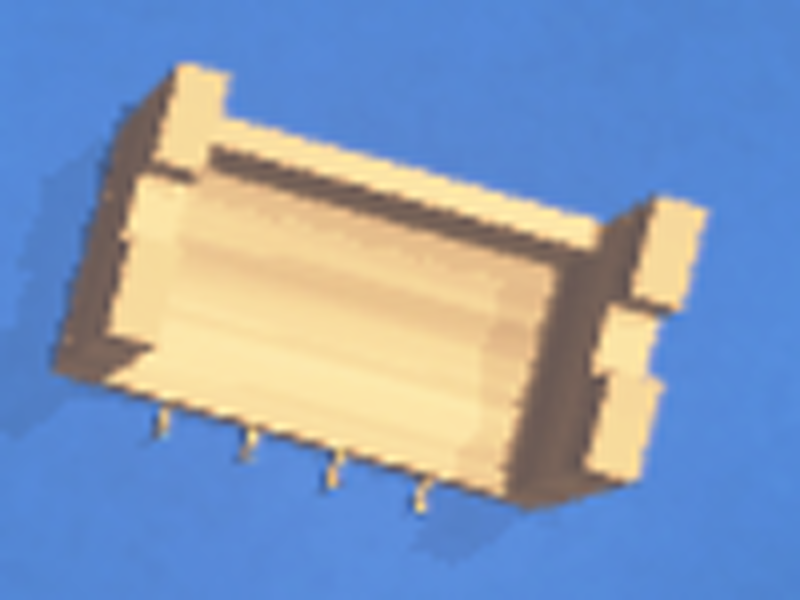

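View pics/c_shelf.png

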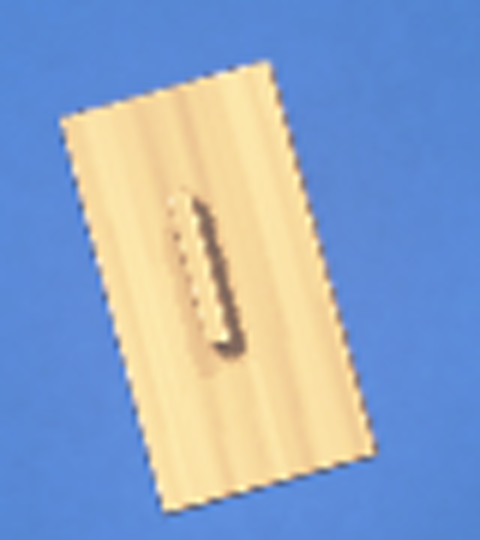

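View pics/c_rack_s.png

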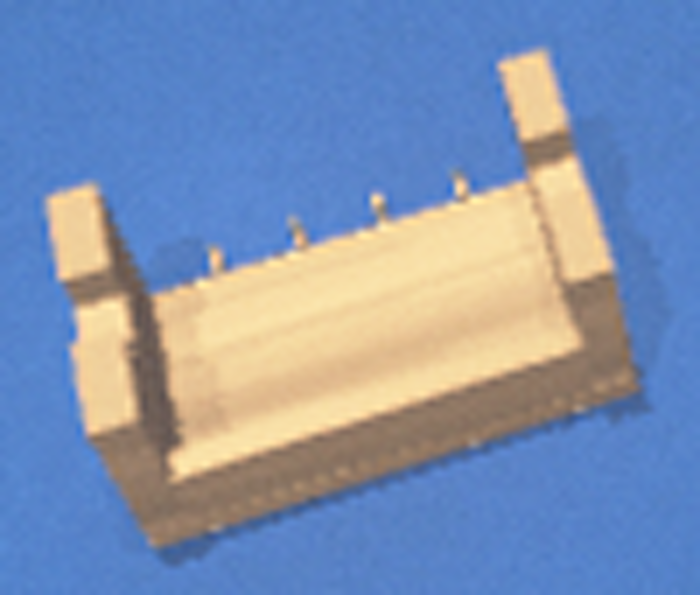

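Run:
```python
from h import *
d=load("top0.npz");s=load("scene0.npz")
t=lambda a,k,o:(np.array(a,float)+.5)/k-.5+np.array(o)
# order: +y out back, +y out front, -y out front, -y out back
model=np.array([[45,85,90],[-45,85,90],[-45,-85,90],[45,-85,90],[45,69,90],[-45,69,90],[-45,-69,90],[45,-69,90]],float)
T=t([[180,62],[107,332],[640,482],[708,208],[230,73],[155,345],[585,468],[655,195]],8,(390,130))
S=t([[612,275],[547,48],[45,197],[90,437],[567,287],[498,63],[97,183],[138,424]],7,(180,225))
def fit(m,w):
    mc=m[:,:2].mean(0);wc=w[:,:2].mean(0);H=(m[:,:2]-mc).T@(w[:,:2]-wc)
    th=np.arctan2(H[0,1]-H[1,0],H[0,0]+H[1,1]);R=np.array([[np.cos(th),-np.sin(th)],[np.sin(th),np.cos(th)]])
    o=wc-R@mc; res=w[:,:2]-(m[:,:2]@R.T+o); return o,th,res
for d_,U in((d,T),(s,S)):
    w=onz(d_,U,90);o,th,res=fit(model,w);print(o,np.degrees(th));print(np.round(res,1).tolist())
for i in range(8):
    p,e=tri(d,T[i],s,S[i]);print(np.round(p,1),round(e,1))
# shelf fin: top ends in crop
# rail in scene
im=s["img"];hsv=cv2.cvtColor(im,cv2.COLOR_RGB2HSV)
nb=((hsv[...,1]<110)).astype(np.uint8)*255
z=np.zeros_like(nb);z[180:225,240:317]=nb[180:225,240:317]
c,_=cv2.findContours(z,cv2.RETR_EXTERNAL,cv2.CHAIN_APPROX_NONE);c=max(c,key=cv2.contourArea);b=cv2.boxPoints(cv2.minAreaRect(c));print("rail scene",np.round(onz(s,b,10),1).tolist(),onz(s,b,10).mean(0))
w=((hsv[...,0]<30)&(hsv[...,2]>100)&(hsv[...,1]>40)).astype(np.uint8)*255
z=np.zeros_like(w);z[155:220,335:425]=w[155:220,335:425]
c,_=cv2.findContours(z,cv2.RETR_EXTERNAL,cv2.CHAIN_APPROX_NONE);c=max(c,key=cv2.contourArea);b=cv2.approxPolyDP(cv2.convexHull(c),4,True)[:,0];print("shelf scene",np.round(onz(s,b,8),1).tolist(),onz(s,b,8).mean(0))
k=6
im=s["img"];cv2.imwrite("pics/c_shelf_s.png",cv2.resize(im[155:220,335:425,::-1],None,fx=8,fy=8,interpolation=cv2.INTER_CUBIC))
cv2.imwrite("pics/c_rail_s.png",cv2.resize(im[180:280,245:365,::-1],None,fx=6,fy=6,interpolation=cv2.INTER_CUBIC))
im=d["img"];cv2.imwrite("pics/c_rail_t.png",cv2.resize(im[100:220,305:395,::-1],None,fx=5,fy=5,interpolation=cv2.INTER_CUBIC))
```

```text
[ 545.76556972 -241.73843362] -15.61386826533656
[[-0.3, 0.2], [-0.1, -0.2], [0.0, -1.0], [-0.0, -0.2], [0.6, -0.1], [0.3, 0.3], [-0.1, 0.4], [-0.3, 0.7]]
[ 550.04642414 -242.55286797] -15.73636021905948
[[0.7, -1.3], [-0.7, 1.0], [-0.8, -0.2], [0.5, 0.8], [0.3, -0.0], [-0.9, -0.3], [-0.0, 0.7], [0.9, -0.6]]
[ 613.5 -173.2   83.2] 0.5
[ 526.3 -147.7   86.6] 2.3
[ 480.2 -313.    86.8] 1.6
[ 567.5 -336.8   85.4] 2.1
[ 609.7 -188.1   85.4] 1.2
[ 522.  -163.6   86.1] 0.4
[ 484.6 -296.6   85.6] 1.5
[ 571.6 -321.9   83.5] 0.5
rail scene [[419.5, -123.4, 10.0], [434.8, 78.3, 10.0], [458.9, 71.6, 10.0], [442.4, -127.1, 10.0]] [438.92063936 -25.13893046  10.        ]
shelf scene [[446.0, 253.3, 8.0], [625.9, 308.9, 8.0], [655.3, 211.2, 8.0], [478.6, 161.7, 8.0]] [551.47223082 233.781603     8.        ]
```

View pics/c_shelf_s.png

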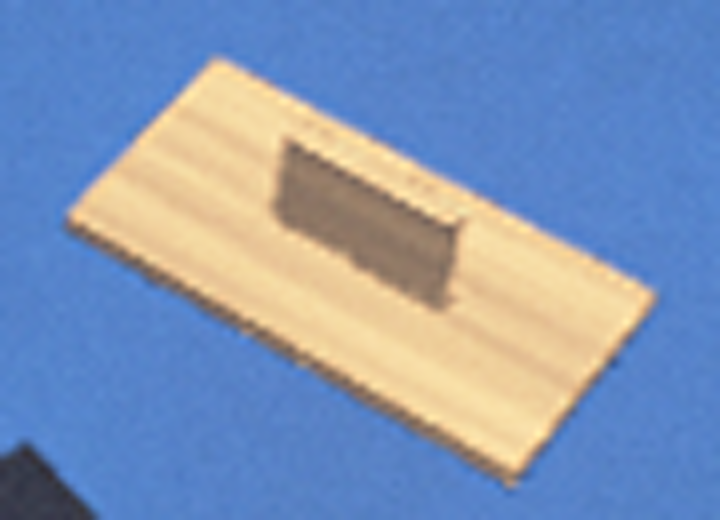

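View pics/c_rail_s.png

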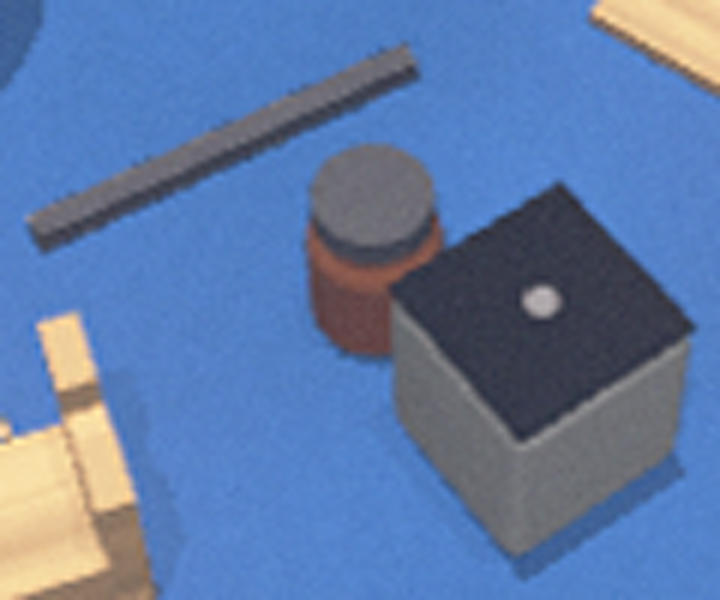

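View pics/c_rail_t.png

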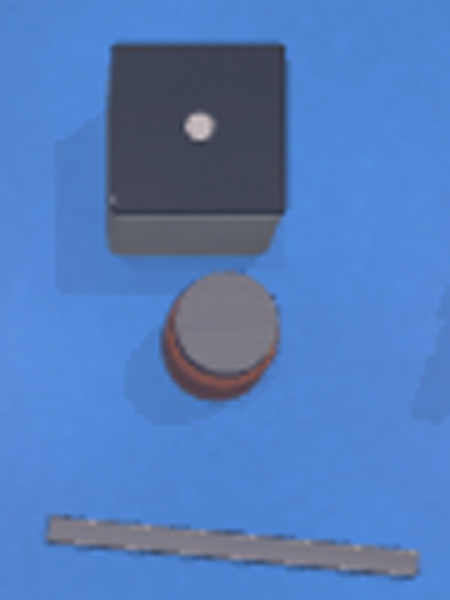

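```bash
cat >> h.py <<'E'
from scipy.spatial.transform import Rotation as Ro
def tool(st=None):
    from bench import status
    st=st or status.read_state();R=Ro.from_quat(st["ee_rot"]).as_matrix();return st,np.array(st["position"]),R
def plan(xyz,jawdeg,R0=None,p0=None):
    """world target for TCP, jaw axis angle (deg, mod 180) in world; prints tool shift and spin"""
    st,p,R=tool(); p=p if p0 is None else np.array(p0); R=R if R0 is None else R0
    v=R.T@(np.array(xyz)-p)
    a=np.degrees(np.arctan2(R[1,2],R[0,2]));dy=(jawdeg-a+90)%180-90   # yaw change
    down=R[:,0]
    print("clock",round(st["clock"],2),"p",np.round(p,1),"xaxis",np.round(R[:,0],4),"yaxis",np.round(R[:,1],3),"jaw",round(a,2),"j",np.round(st["joints"],2),"F",np.round(st["contact_force"],1),"w",round(st["gripper_width"],1))
    print("shift",np.round(v,1),"spin",round(-dy,2),"| other half turn spin",round(-dy-180*np.sign(-dy),2))
E
python3 -c "
from h import *
plan([435.7,-24.6,150],-4.9)"
```

```text
clock 0.15 p [ 227.5 -581.7  230.5] xaxis [-7.0e-04  1.5e-03 -1.0e+00] yaxis [-0.931 -0.364  0.   ] jaw 111.35 j [-0.94  0.39  0.01 -0.   -1.19 -0.26] F [ 0.3  0.  -0.3] w 85.4
shift [  81.2 -396.8  442.9] spin -63.75 | other half turn spin 116.25
```

Emit:
apply_moves(targets="0 -10 12 -2 -1; 0 -30 33 -5 -1; 0 -55 60 -9 -1; 0 -80 88 -13 -1; 0 -105 116 -17 -1; 0 -130 144 -21 -1; 0 -155 172 -25 -1; 0 -180 200 -29 -1; 0 -205 228 -33 -1; 0 -230 256 -37 -1")

```text
clock: 0.98
position: [348.6, -258.1, 231.3]
ee_rot: [0.681, -0.192, -0.681, -0.192]
contact_force: [1.6, -0.4, 0.7]
gripper_width: 85.4
```

```bash
python3 -c "
from h import *
plan([435.7,-24.6,150],-4.9)"
```

```text
clock 0.98 p [ 348.6 -258.1  231.3] xaxis [ 1.e-04  1.e-04 -1.e+00] yaxis [-0.522 -0.853 -0.   ] jaw 148.54 j [-0.26  0.05 -0.43 -0.   -1.09 -0.29] F [ 1.6 -0.4  0.7] w 85.4
shift [  81.3 -244.6   47.6] spin -26.56 | other half turn spin 153.44
```

Emit:
apply_moves(targets="10 -25 5 -4 -1; 20 -55 11 -8 -1; 30 -85 17 -12 -1; 40 -115 23 -16 -1; 50 -145 29 -20 -1; 60 -175 35 -23 -1; 70 -205 40 -26 -1; 78 -230 45 -26.6 -1; 81 -244.6 47.6 -26.6 -1; 81 -244.6 47.6 -26.6 -1")

```text
clock: 1.82
position: [437.0, -24.6, 149.5]
ee_rot: [-0.706, 0.03, 0.707, 0.03]
contact_force: [-0.6, -0.5, -0.1]
gripper_width: 85.4
```

Run:
```python
from h import *
from bench import get_image
plan([435.7,-24.6,150],-4.9)
d=get_image("wrist");np.savez("w1.npz",**d);cv2.imwrite("pics/w1.png",d["img"][:,:,::-1])
```

```text
clock 1.82 p [437.  -24.6 149.5] xaxis [-1.2e-03 -3.0e-04 -1.0e+00] yaxis [-0.084 -0.996  0.   ] jaw 175.16 j [ 0.32  0.15 -0.55 -0.   -0.87 -0.4 ] F [-0.6 -0.5 -0.1] w 85.4
shift [-0.5  0.1  1.3] spin 0.06 | other half turn spin -179.94
```

View pics/w1.png

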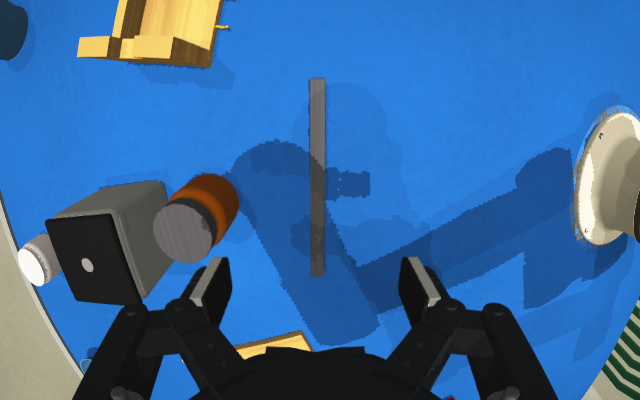

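```bash
cat >> h.py <<'E'
def wray(d,uv):
    uv=np.atleast_2d(uv).astype(float);K=d["mtx"];T=d["world_from_camera"]
    q=np.c_[(uv[:,0]-K[0,2])/K[0,0],(uv[:,1]-K[1,2])/K[1,1]];th=np.linalg.norm(q,axis=1,keepdims=True)
    r=np.c_[np.sin(th)*q/np.maximum(th,1e-9),np.cos(th)];return T[:3,3],r@T[:3,:3].T
def wonz(d,uv,z):
    o,r=wray(d,uv); return o+r*((z-o[2])/r[:,2:])
E
python3 - <<'E'
from h import *
d=load("w1.npz");im=d["img"]
print(im[150,312],im[150,318],im[150,324],im[250,318],im[150,330])
hsv=cv2.cvtColor(im,cv2.COLOR_RGB2HSV)
m=(hsv[...,1]<110).astype(np.uint8);z=np.zeros_like(m);z[70:290,300:335]=m[70:290,300:335]
ys,xs=np.nonzero(z)
for y in (80,82,100,150,200,240,270,274):
    x=xs[ys==y]
    if len(x): P=wonz(d,[[x.min()-.5,y],[x.max()+.5,y]],14);print(y,x.min(),x.max(),np.round(P[:,:2],1).tolist())
print(ys.min(),ys.max(),np.round(wonz(d,[[317,ys.min()-.5],[317,ys.max()+.5]],14),1))
E
```

```text
[103 100 103] [109 106 105] [105 104 111] [65 63 63] [ 44 123 213]
80 310 324 [[433.3, -123.4], [420.2, -122.3]]
82 310 324 [[433.4, -121.6], [420.3, -120.5]]
100 310 324 [[434.8, -105.5], [421.6, -104.5]]
150 310 324 [[438.7, -60.5], [425.2, -59.4]]
200 310 324 [[442.9, -12.9], [428.7, -11.7]]
240 311 323 [[445.6, 29.1], [432.7, 30.2]]
270 311 323 [[448.8, 64.2], [435.2, 65.4]]
274 311 323 [[449.2, 69.2], [435.6, 70.4]]
79 276 [[ 426.6 -124.2   14. ]
 [ 442.7   73.    14. ]]
```

Emit:
apply_moves(targets="20 0 1 0 -1; 45 0 2 0 -1; 70 0 2 0 -1; 95 0 2 0 -0.5; 115 0 2 0 -0.2; 130 0 2 0 0; 139 0 2 0 0; 144 0 2 0 0; 146 0 2 0 0; 146 0 2 0 0")

```text
clock: 2.7
position: [434.4, -26.9, 4.4]
ee_rot: [-0.706, 0.031, 0.706, 0.031]
contact_force: [-0.0, -0.7, 0.2]
gripper_width: 42.8
```

Run:
```python
from h import *
plan([435,-25,3],-4.9)
```

```text
clock 2.7 p [434.4 -26.9   4.4] xaxis [-0.e+00 -1.e-04 -1.e+00] yaxis [-0.089 -0.996  0.   ] jaw 174.92 j [ 0.31  0.4  -0.72  0.   -0.45 -0.4 ] F [-0.  -0.7  0.2] w 42.8
shift [ 1.4 -1.9 -0.4] spin -0.18 | other half turn spin 179.82
```

Emit:
apply_moves(targets="1.5 -1.9 0 0 0.2; 1.5 -1.9 0 0 0.4; 1.5 -1.9 0 0 0.6; 1.5 -1.9 0 0 0.8; 1.5 -1.9 0 0 1; 1.5 -1.9 0 0 1; 1.5 -1.9 0 0 1; 1.5 -1.9 0 0 1; 1.5 -1.9 0 0 1; 1.5 -1.9 0 0 1")

```text
clock: 3.53
position: [434.9, -24.4, 3.6]
ee_rot: [0.707, -0.031, -0.706, -0.031]
contact_force: [-1.1, 1.3, 5.3]
gripper_width: 12.0
```

Run:
```python
from h import *
plan([435,-25,3],-4.9)
```

```text
clock 3.53 p [434.9 -24.4   3.6] xaxis [ 1.1e-03  2.0e-04 -1.0e+00] yaxis [-0.087 -0.996 -0.   ] jaw 175.0 j [ 0.32  0.4  -0.72  0.   -0.45 -0.41] F [-1.1  1.3  5.3] w 12.0
shift [ 0.6  0.6 -0.1] spin -0.1 | other half turn spin 179.9
```

Emit:
apply_moves(targets="-3 0 0 0 1; -10 0 0 0 1; -25 0 0 0 1; -45 0 0 0 1; -70 0 0 0 1; -95 0 0 0 1; -120 0 0 0 1; -140 0 0 0 1; -152 0 0 0 1; -157 0 0 0 1")

```text
clock: 4.37
position: [435.3, -24.4, 162.2]
ee_rot: [0.708, -0.031, -0.705, -0.032]
contact_force: [-0.4, 1.0, -1.4]
gripper_width: 12.0
```

Run:
```python
from h import *
from bench import get_image
for n in("wrist","top","scene"):
    d=get_image(n);np.savez(n+"2.npz",**d);cv2.imwrite(f"pics/{n}2.png",d["img"][:,:,::-1])
plan([547.5,-242,160],-15.65)
```

```text
clock 4.52 p [434.  -24.6 159.5] xaxis [-5.e-04  4.e-04 -1.e+00] yaxis [-0.088 -0.996 -0.   ] jaw 174.93 j [ 0.32  0.13 -0.54 -0.   -0.9  -0.41] F [-0.4  0.  -2.1] w 12.0
shift [  -0.6  206.5 -132.3] spin 10.58 | other half turn spin -169.42
```

View pics/wrist2.png

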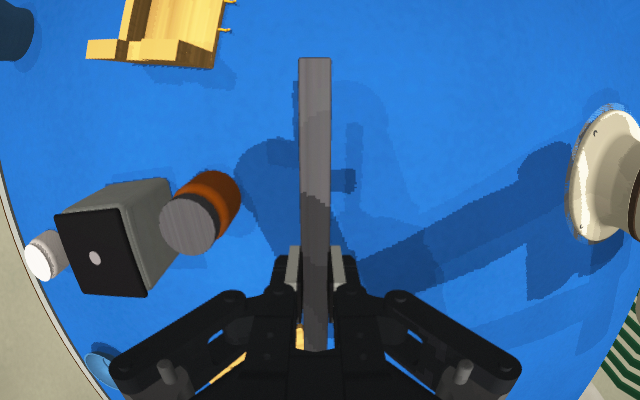

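View pics/scene2.png

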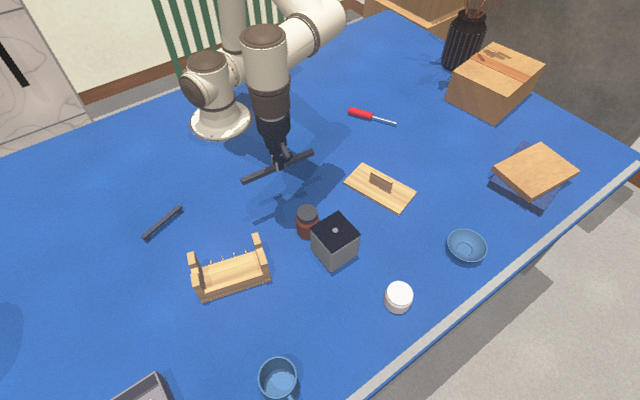

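View pics/top2.png

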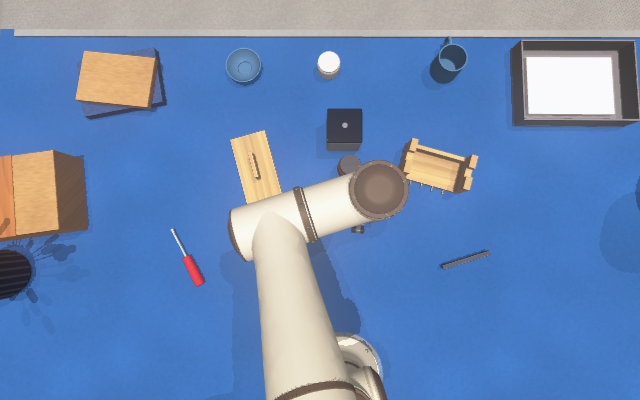

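Run:
```python
from h import *
d=load("wrist2.npz");im=d["img"]
# pose at the picture ~ 434.5,-24.5,160.5
hsv=cv2.cvtColor(im,cv2.COLOR_RGB2HSV);m=(hsv[...,1]<110)
for y in range(54,64):
    x=np.nonzero(m[y,280:345])[0]+280; print(y,len(x),(x.min(),x.max()) if len(x) else '',im[y,315])
P=wonz(d,[[299,58],[330.5,58],[314.7,58]],170);print(np.round(P,1))
print(np.round(d["world_from_camera"],3))
s=load("scene2.npz");im=s["img"];cv2.imwrite("pics/c2.png",cv2.resize(im[130:200,230:325,::-1],None,fx=8,fy=8,interpolation=cv2.INTER_CUBIC))
```

```text
54 0  [ 45 129 223]
55 0  [ 46 131 223]
56 0  [ 44 129 223]
57 11 (np.int64(311), np.int64(321)) [ 65  83 110]
58 32 (np.int64(299), np.int64(330)) [102  95  97]
59 32 (np.int64(299), np.int64(330)) [119 114 114]
60 33 (np.int64(298), np.int64(330)) [121 116 115]
61 33 (np.int64(298), np.int64(330)) [119 113 114]
62 32 (np.int64(299), np.int64(330)) [119 113 112]
63 33 (np.int64(298), np.int64(330)) [120 114 114]
[[ 433.2 -124.9  170. ]
 [ 420.  -123.8  170. ]
 [ 426.6 -124.3  170. ]]
[[-9.96000e-01  8.10000e-02  3.20000e-02  4.27560e+02]
 [ 8.70000e-02  9.43000e-01  3.22000e-01 -1.07495e+02]
 [-4.00000e-03  3.23000e-01 -9.46000e-01  3.03637e+02]
 [ 0.00000e+00  0.00000e+00  0.00000e+00  1.00000e+00]]
```

View pics/c2.png

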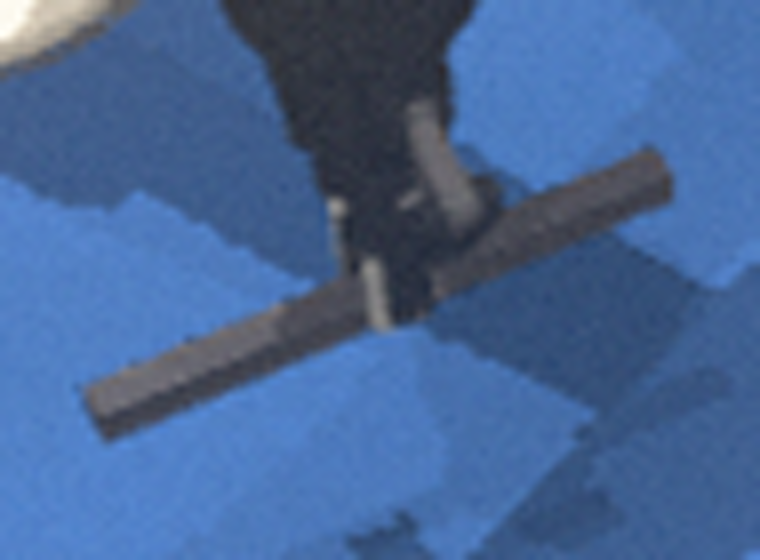

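Emit:
apply_moves(targets="0 10 -6 1 1; 0 30 -19 2 1; 0 56 -36 3.5 1; 0 82 -53 5 1; 0 108 -69 6.5 1; 0 134 -86 8 1; 0 160 -102 9 1; 0 183 -117 10 1; 0 200 -128 10.6 1; 0 206.5 -132.3 10.6 1")

```text
clock: 5.35
position: [548.3, -244.1, 157.1]
ee_rot: [-0.699, 0.097, 0.702, 0.097]
contact_force: [1.0, -0.3, -1.6]
gripper_width: 11.9
```

Emit:
apply_moves(targets="0 0 0 0 1; 0 0 0 0 1")

```text
clock: 5.52
position: [547.1, -241.5, 158.1]
ee_rot: [-0.699, 0.096, 0.702, 0.097]
contact_force: [0.1, -0.9, -0.6]
gripper_width: 12.4
```

Run:
```python
from h import *
from bench import get_image
plan([547.5,-242,160],-15.65)
for n in("wrist","top","scene"):
    d=get_image(n);np.savez(n+"3.npz",**d);cv2.imwrite(f"pics/{n}3.png",d["img"][:,:,::-1])
s=load("scene3.npz");im=s["img"];cv2.imwrite("pics/c3.png",cv2.resize(im[200:315,175:285,::-1],None,fx=5,fy=5,interpolation=cv2.INTER_CUBIC))
```

```text
clock 5.52 p [ 547.1 -241.5  158.1] xaxis [-0.0035  0.0012 -1.    ] yaxis [-0.27  -0.963 -0.   ] jaw 164.32 j [-0.15  0.4  -0.16 -0.   -1.01 -0.13] F [ 0.1 -0.9 -0.6] w 12.4
shift [-1.9  0.4 -0.5] spin -0.03 | other half turn spin 179.97
```

View pics/wrist3.png

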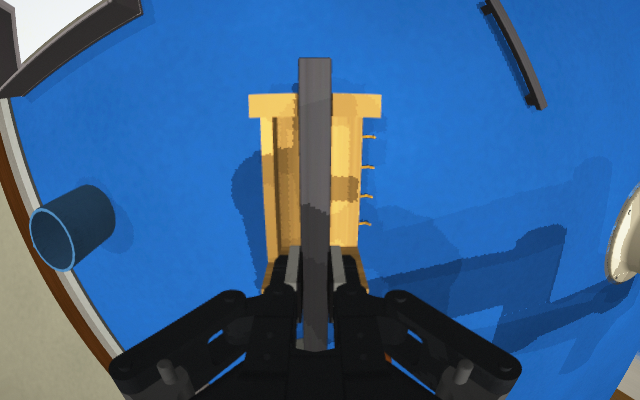

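View pics/c3.png

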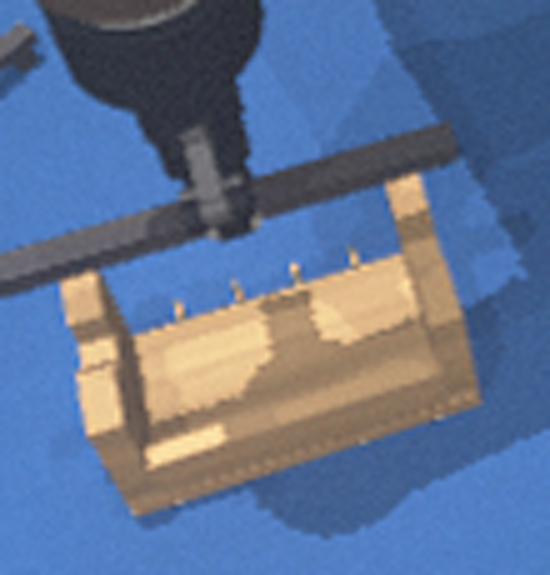

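View pics/top3.png

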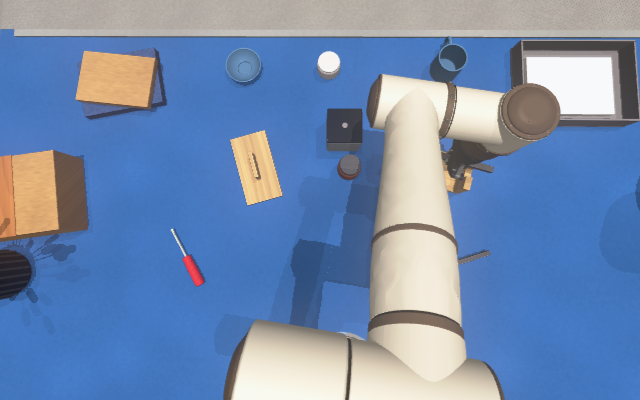

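Run:
```python
from h import *
d=load("wrist3.npz");im=d["img"]
cv2.imwrite("pics/cw3.png",cv2.resize(im[45:145,235:395,::-1],None,fx=5,fy=5,interpolation=cv2.INTER_CUBIC))
hsv=cv2.cvtColor(im,cv2.COLOR_RGB2HSV)
w=(hsv[...,0]<30)&(hsv[...,2]>130)&(hsv[...,1]>60)
for y in(94,96,98,101,104,108,112,115):
    x=np.nonzero(w[y,230:400])[0]+230;print(y,(x.min(),x.max()) if len(x) else '')
for c in(255,275,290,345,360,375):
    y=np.nonzero(w[80:150,c])[0]+80;print('col',c,y.min(),y.max())
```

```text
94 (np.int64(258), np.int64(370))
96 (np.int64(249), np.int64(380))
98 (np.int64(249), np.int64(380))
101 (np.int64(249), np.int64(380))
104 (np.int64(249), np.int64(380))
108 (np.int64(249), np.int64(380))
112 (np.int64(249), np.int64(380))
115 (np.int64(249), np.int64(379))
col 255 95 116
col 275 94 117
col 290 94 149
col 345 94 149
col 360 94 149
col 375 95 137
```

View pics/cw3.png

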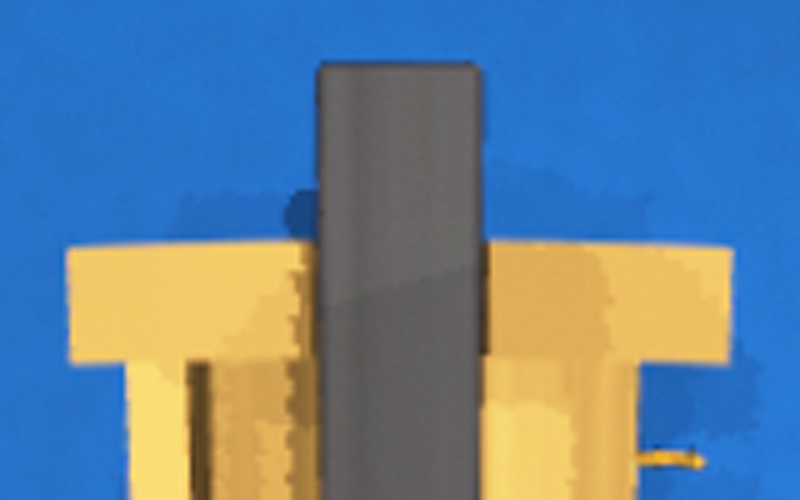

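Run:
```python
from h import *
d=load("wrist3.npz")
P=wonz(d,[[248.5,94.6],[380.8,94.6],[248.8,117.6],[380.5,117.6],[315,93.5],[314.7,117.6]],90);print(np.round(P,1))
m=(P[0]+P[1]+P[2]+P[3])/4;th=np.degrees(np.arctan2(P[1,1]-P[0,1],P[1,0]-P[0,0]))
print(m,th)
for t in(-15.65,):
    u=np.array([-np.sin(np.radians(t)),np.cos(np.radians(t))]);print("rack origin",m[:2]+77*u)
E=wonz(d,[[298.7,57.7],[331,57.7]],168.5);print(np.round(E,1),"rail centre",E.mean(0)[:2]+100*u)
```

```text
[[ 566.8 -336.3   90. ]
 [ 480.9 -312.3   90. ]
 [ 571.3 -321.1   90. ]
 [ 485.  -297.    90. ]
 [ 523.8 -323.9   90. ]
 [ 528.3 -308.2   90. ]]
[ 525.98936228 -316.67165776   90.        ] 164.39350462761973
rack origin [ 546.76090045 -242.52623847]
[[ 526.7 -339.7  168.5]
 [ 513.9 -336.1  168.5]] rail centre [ 547.26720271 -241.59051966]
```

Emit:
apply_moves(targets="6 1 0 0 1; 16 1 0 0 1; 28 1 0 0 1; 40 1 0 0 1; 52 1 0 0 1; 62 1 0 0 1; 70 1 0 0 1; 75 1 0 0 1; 77 1 0 0 1; 77 1 0 0 1")

```text
clock: 6.5
position: [547.8, -242.8, 82.3]
ee_rot: [-0.7, 0.096, 0.701, 0.096]
contact_force: [-0.4, 0.1, -2.2]
gripper_width: 12.1
```

Run:
```python
from h import *
from bench import get_image
plan([547,-242.3,76],-15.65)
for n in("wrist","scene"):
    d=get_image(n);np.savez(n+"4.npz",**d);cv2.imwrite(f"pics/{n}4.png",d["img"][:,:,::-1])
s=load("scene4.npz");im=s["img"];cv2.imwrite("pics/c4.png",cv2.resize(im[200:315,175:285,::-1],None,fx=5,fy=5,interpolation=cv2.INTER_CUBIC))
```

```text
clock 6.5 p [ 547.8 -242.8   82.3] xaxis [-7.e-04  1.e-04 -1.e+00] yaxis [-0.269 -0.963  0.   ] jaw 164.37 j [-0.15  0.48 -0.24  0.   -0.84 -0.13] F [-0.4  0.1 -2.2] w 12.1
shift [ 6.3 -0.3  0.9] spin 0.02 | other half turn spin -179.98
```

View pics/c4.png

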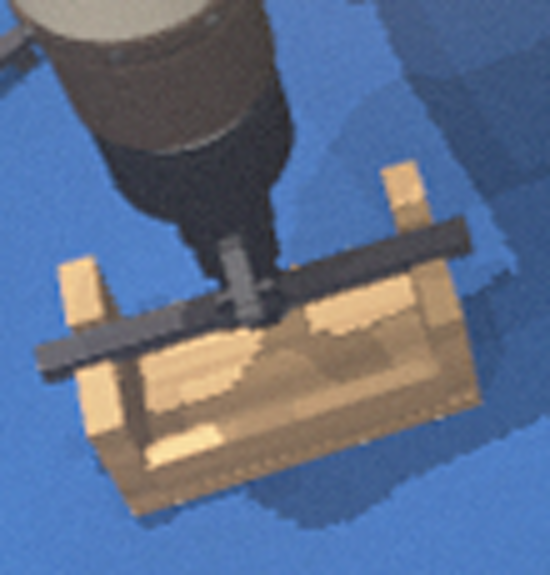

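View pics/wrist4.png

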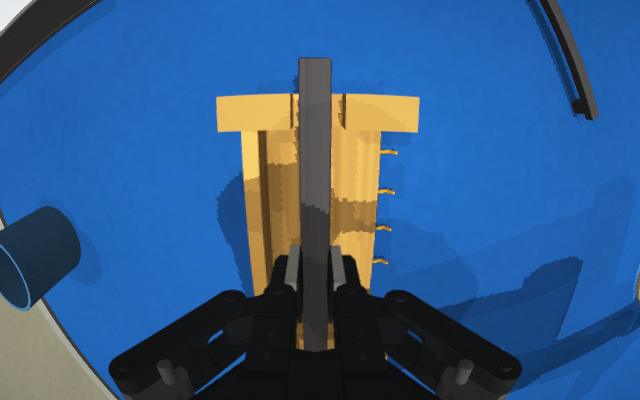

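Emit:
apply_moves(targets="1 0 0.5 0 1; 2 0 1 0 1; 3.5 0 1.3 0 1; 5 0 1.3 0 1; 5.5 0 1.3 0 1; 5.5 0 1.3 0 1")

```text
clock: 7.1
position: [546.6, -242.5, 77.1]
ee_rot: [-0.7, 0.096, 0.701, 0.096]
contact_force: [0.5, -0.3, -1.9]
gripper_width: 11.7
```

Run:
```python
from h import *
from bench import get_image
plan([546.7,-242.3,76],-15.65)
for n in("wrist","scene"):
    d=get_image(n);np.savez(n+"5.npz",**d);cv2.imwrite(f"pics/{n}5.png",d["img"][:,:,::-1])
d=load("wrist5.npz");im=d["img"];cv2.imwrite("pics/cw5.png",cv2.resize(im[45:145,205:435,::-1],None,fx=3.4,fy=3.4,interpolation=cv2.INTER_CUBIC))
s=load("scene5.npz");im=s["img"];cv2.imwrite("pics/c5.png",cv2.resize(im[200:315,175:285,::-1],None,fx=5,fy=5,interpolation=cv2.INTER_CUBIC))
```

```text
clock 7.1 p [ 546.6 -242.5   77.1] xaxis [-4.e-04  1.e-04 -1.e+00] yaxis [-0.27  -0.963  0.   ] jaw 164.36 j [-0.15  0.49 -0.25 -0.   -0.83 -0.13] F [ 0.5 -0.3 -1.9] w 11.7
shift [ 1.1 -0.2 -0.1] spin 0.01 | other half turn spin -179.99
```

View pics/c5.png

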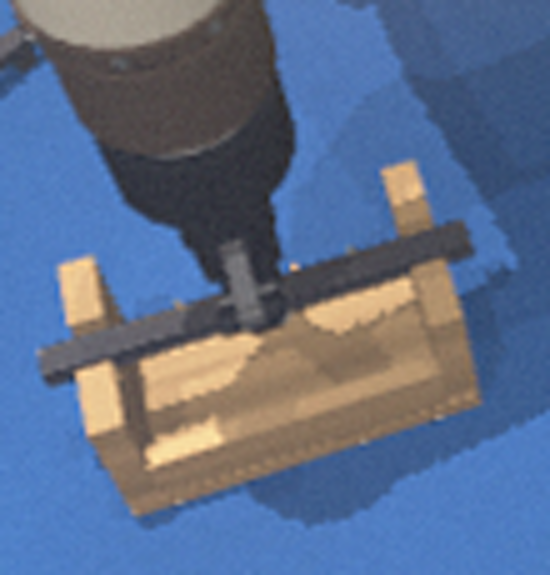

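View pics/cw5.png

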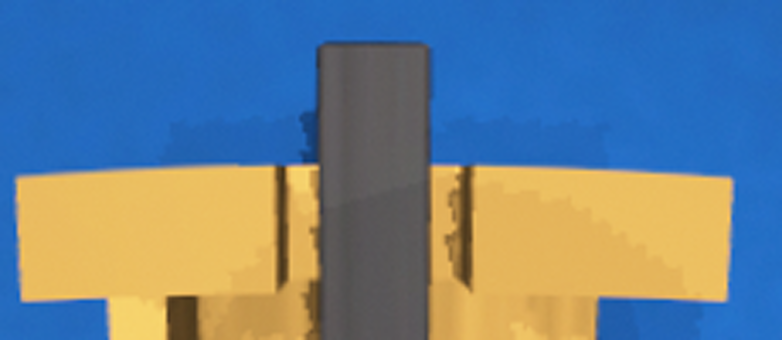

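Run:
```python
from h import *
d=load("wrist5.npz")
a=wonz(d,[[315,93.4],[315,132.3]],90);e=wonz(d,[[315,57.6]],87.5)
print(a,e,np.linalg.norm(a[1]-a[0]),np.linalg.norm(e[0]-a[0]))
```

```text
[[ 523.82681673 -324.18774135   90.        ]
 [ 528.18200285 -308.55283332   90.        ]] [[ 519.7192414  -338.91766843   87.5       ]] 16.2301569740137 15.49493229538638
```

Emit:
apply_moves(targets="0.8 0 0 0 1; 1.3 0 0 0 1; 1.3 0 0 0 1; 1.3 0 0 0 1")

```text
clock: 7.53
position: [546.7, -242.5, 76.0]
ee_rot: [-0.701, 0.096, 0.701, 0.096]
contact_force: [-0.2, -0.4, -0.9]
gripper_width: 12.2
```

Emit:
apply_moves(targets="0.5 0 0 0 1; 1 0 0 0 1; 1 0 0 0 1; 1 0 0 0 1")

```text
clock: 7.87
position: [546.8, -242.5, 75.6]
ee_rot: [0.701, -0.096, -0.7, -0.096]
contact_force: [-2.2, 1.0, 3.1]
gripper_width: 12.1
```

Contact with the notch floors has been felt (about +4 N up), so I'll open.

Emit:
apply_moves(targets="0 0 0 0 0.8; 0 0 0 0 0.6; 0 0 0 0 0.4; 0 0 0 0 0.2; 0 0 0 0 0; 0 0 0 0 0; 0 0 0 0 0; 0 0 0 0 0; 0 0 0 0 0")

```text
clock: 8.62
position: [546.7, -242.5, 75.0]
ee_rot: [0.701, -0.096, -0.701, -0.096]
contact_force: [0.5, 0.0, 0.2]
gripper_width: 42.5
```

Run:
```python
from h import *
from bench import get_image
plan([546.7,-242.3,190],-15.65)
for n in("wrist",):
    d=get_image(n);np.savez(n+"6.npz",**d);cv2.imwrite(f"pics/{n}6.png",d["img"][:,:,::-1])
```

```text
clock 8.62 p [ 546.7 -242.5   75. ] xaxis [ 0. -0. -1.] yaxis [-0.27  -0.963 -0.   ] jaw 164.36 j [-0.15  0.49 -0.25 -0.   -0.83 -0.13] F [0.5 0.  0.2] w 42.5
shift [-1.15e+02 -2.00e-01  1.00e-01] spin 0.01 | other half turn spin -179.99
```

View pics/wrist6.png

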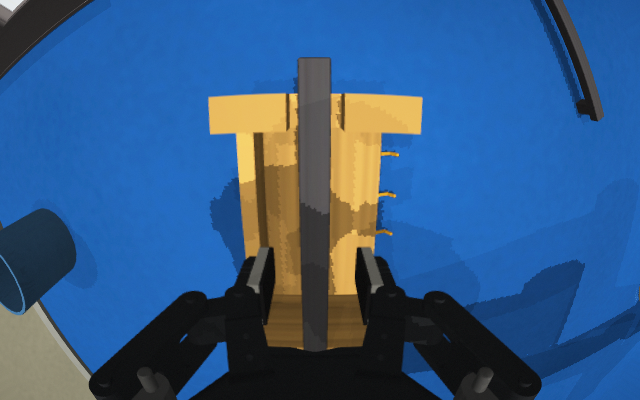

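Emit:
apply_moves(targets="-4 0 0 0 0; -14 0 0 0 0; -32 0 0 0 0; -55 0 0 0 0; -80 0 0 0 0; -105 0 0 0 0; -120 0 0 0 0; -125 0 0 0 0; -125 0 0 0 0")

```text
clock: 9.42
position: [547.5, -242.7, 202.3]
ee_rot: [0.702, -0.096, -0.699, -0.096]
contact_force: [-0.3, 0.1, 0.4]
gripper_width: 42.7
```

Run:
```python
from h import *
from bench import get_image
plan([547,236.3,200],106.6)
for n in("wrist","scene"):
    d=get_image(n);np.savez(n+"7.npz",**d);cv2.imwrite(f"pics/{n}7.png",d["img"][:,:,::-1])
s=load("scene7.npz");im=s["img"];cv2.imwrite("pics/c7.png",cv2.resize(im[200:315,175:285,::-1],None,fx=5,fy=5,interpolation=cv2.INTER_CUBIC))
```

```text
clock 9.42 p [ 547.5 -242.7  202.3] xaxis [ 4.3e-03 -8.0e-04 -1.0e+00] yaxis [-0.27  -0.963 -0.   ] jaw 164.36 j [-0.15  0.36 -0.11  0.   -1.1  -0.13] F [-0.3  0.1  0.4] w 42.7
shift [   1.9 -461.1  129.6] spin 57.76 | other half turn spin -122.24
```

View pics/c7.png

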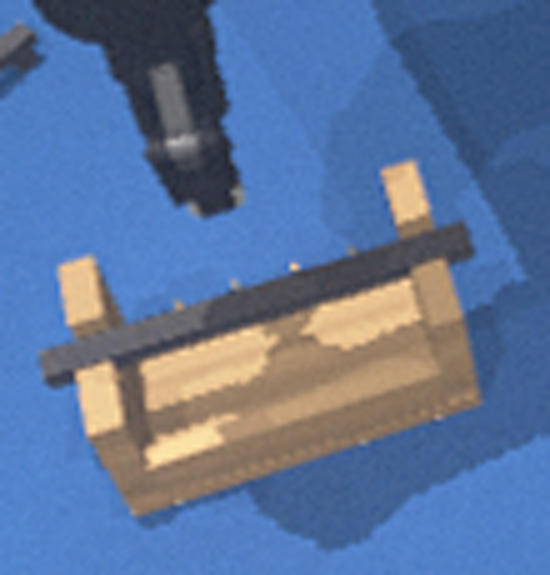

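View pics/wrist7.png

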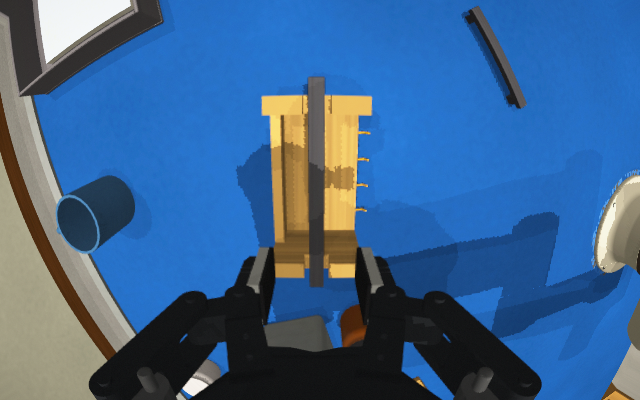

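The rail is lying in both notches, with its ends at wrist pixels (317,77) and (317,287), and it has been released. Next is the transit to the shelf.

Emit:
apply_moves(targets="0 -10 3 1 0; 0 -30 8 3 0; 0 -55 15 6 0; 0 -80 22 10 0; 0 -108 30 14 0; 0 -136 38 18 0; 0 -164 46 22 0; 0 -192 54 26 0; 0 -220 62 30 0; 0 -248 70 34 0")

```text
clock: 10.35
position: [545.0, 16.4, 198.2]
ee_rot: [-0.64, 0.299, 0.642, 0.297]
contact_force: [0.1, -0.2, -0.4]
gripper_width: 42.6
```

Run:
```python
from h import *
plan([547,236.3,170],106.6)
```

```text
clock 10.35 p [545.   16.4 198.2] xaxis [-3.6e-03 -8.0e-04 -1.0e+00] yaxis [-0.764 -0.645  0.003] jaw 130.15 j [ 0.33  0.28 -0.24 -0.   -1.06 -1.2 ] F [ 0.1 -0.2 -0.4] w 42.6
shift [  28.  -143.4  166.8] spin 23.55 | other half turn spin -156.45
```

Emit:
apply_moves(targets="0 -17 20 3 0; 0 -35 41 6 0; 0 -53 62 10 0; 5 -72 84 14 0; 10 -91 106 17 0; 16 -110 128 20 0; 22 -126 147 22 0; 26 -138 161 23.5 0; 28 -143.4 166.8 23.5 0; 28 -143.4 166.8 23.5 0")

```text
clock: 11.18
position: [546.6, 236.0, 169.8]
ee_rot: [-0.568, 0.422, 0.569, 0.419]
contact_force: [0.1, -0.5, -0.0]
gripper_width: 42.8
```

Run:
```python
from h import *
from bench import get_image
plan([547,236.3,170],106.6)
for n in("wrist",):
    d=get_image(n);np.savez(n+"8.npz",**d);cv2.imwrite(f"pics/{n}8.png",d["img"][:,:,::-1])
```

```text
clock 11.18 p [546.6 236.  169.8] xaxis [-0.0032 -0.0022 -1.    ] yaxis [-0.956 -0.292  0.004] jaw 107.01 j [ 0.68  0.39 -0.15 -0.   -1.04 -1.95] F [ 0.1 -0.5 -0. ] w 42.8
shift [-0.2 -0.5  0.2] spin 0.41 | other half turn spin -179.59
```

View pics/wrist8.png

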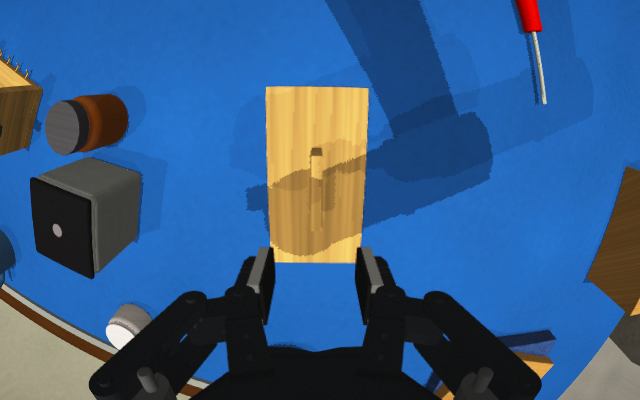

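Run:
```python
from h import *
d=load("wrist8.npz");im=d["img"]
hsv=cv2.cvtColor(im,cv2.COLOR_RGB2HSV)
w=((hsv[...,0]<30)&(hsv[...,2]>70)&(hsv[...,1]>60)).astype(np.uint8)*255
z=np.zeros_like(w);z[75:263,255:380]=w[75:263,255:380]
def edge(y):
    x=np.nonzero(z[y])[0];return [[x.min()-.5,y],[x.max()+.5,y]]
L=[];Rr=[]
for y in(95,120,150,180,210,240):
    P=wonz(d,edge(y),10);L.append(P[0,:2]);Rr.append(P[1,:2]);print(y,edge(y),np.round(P[:,:2],1).tolist(),np.linalg.norm(P[1]-P[0]))
for q in(L,Rr):
    vx,vy,x0,y0=cv2.fitLine(np.array(q,np.float32),cv2.DIST_L2,0,.01,.01).ravel();print("angle of long axis",np.degrees(np.arctan2(vy,vx)))
for x in(280,300,335,355):
    y=np.nonzero(z[75:268,x])[0]+75;print(x,y.min(),y.max(),np.round(wonz(d,[[x,y.min()-.5],[x,y.max()+.5]],10)[:,:2],1).tolist())
cv2.imwrite("pics/cw8.png",cv2.resize(im[80:280,250:390,::-1],None,fx=3,fy=3,interpolation=cv2.INTER_CUBIC))
```

```text
95 [[np.float64(265.5), 95], [np.float64(367.5), 95]] [[478.0, 164.8], [449.0, 258.8]] 98.36833150751414
120 [[np.float64(265.5), 120], [np.float64(367.5), 120]] [[501.7, 171.5], [472.4, 266.5]] 99.39804641133117
150 [[np.float64(266.5), 150], [np.float64(365.5), 150]] [[530.2, 180.4], [501.3, 274.3]] 98.20793601616329
180 [[np.float64(267.5), 180], [np.float64(364.5), 180]] [[559.8, 189.3], [530.8, 283.6]] 98.61851500288599
210 [[np.float64(268.5), 210], [np.float64(362.5), 210]] [[591.1, 198.4], [562.1, 292.7]] 98.62057090957498
240 [[np.float64(269.5), 240], [np.float64(360.5), 240]] [[624.9, 207.9], [595.6, 302.8]] 99.28258260705651
angle of long axis 16.47227
angle of long axis 16.616291
280 86 261 [[465.4, 175.7], [647.6, 225.7]]
300 86 261 [[460.1, 194.2], [640.7, 247.1]]
335 87 262 [[451.1, 226.4], [630.4, 285.1]]
355 88 262 [[446.0, 245.0], [624.1, 306.8]]
```

View pics/cw8.png

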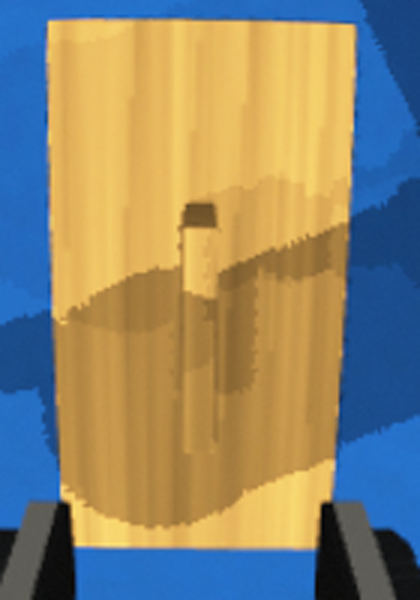

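Run:
```python
from h import *
plan([545.3,236.3,17],106.54)
```

```text
clock 11.23 p [546.7 235.  170.5] xaxis [-0.0026 -0.0019 -1.    ] yaxis [-0.957 -0.292  0.003] jaw 106.95 j [ 0.68  0.38 -0.15 -0.   -1.04 -1.95] F [-0.3 -0.2 -0.1] w 42.6
shift [153.5   0.5   1.8] spin 0.41 | other half turn spin -179.59
```

Emit:
apply_moves(targets="10 0.5 1.5 0.4 0; 28 0.5 1.5 0.4 0; 48 0.5 1.5 0.4 0; 65 0.5 1.5 0.4 0; 77 0.5 1.5 0.4 0; 84 0.5 1.5 0.4 0; 86 0.5 1.5 0.4 0; 86 0.5 1.5 0.4 0")

```text
clock: 11.9
position: [546.5, 235.6, 85.7]
ee_rot: [-0.566, 0.424, 0.566, 0.423]
contact_force: [0.3, 0.4, -0.4]
gripper_width: 42.7
```

Run:
```python
from h import *
from bench import get_image
plan([545.3,236.3,17],106.54)
for n in("wrist","scene"):
    d=get_image(n);np.savez(n+"9.npz",**d);cv2.imwrite(f"pics/{n}9.png",d["img"][:,:,::-1])
```

```text
clock 11.9 p [546.5 235.6  85.7] xaxis [-6.e-04 -5.e-04 -1.e+00] yaxis [-0.959 -0.282  0.001] jaw 106.41 j [ 0.68  0.47 -0.25  0.   -0.85 -1.96] F [ 0.3  0.4 -0.4] w 42.7
shift [68.7  0.9  1.1] spin -0.13 | other half turn spin 179.87
```

View pics/wrist9.png

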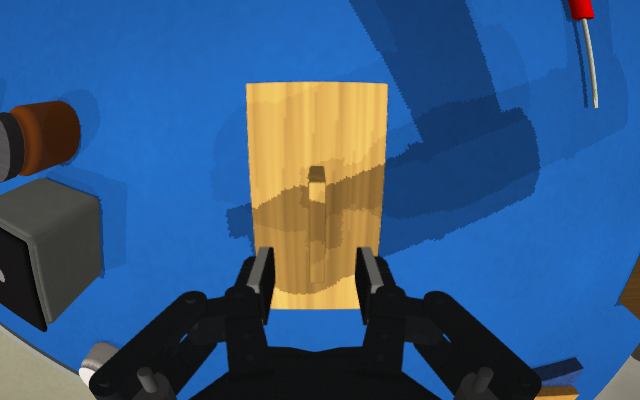

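Emit:
apply_moves(targets="8 0.9 1.1 0 0; 22 0.9 1.1 0 0; 36 0.9 1.1 0 0; 48 0.9 1.1 0 0; 58 0.9 1.1 0 0; 64 0.9 1.1 0 0; 67 0.9 1.1 0 0; 68 0.9 1.1 0 0; 68 0.9 1.1 0 0; 68 0.9 1.1 0 0")

```text
clock: 12.83
position: [545.8, 237.5, 18.6]
ee_rot: [0.567, -0.423, -0.566, -0.424]
contact_force: [0.3, 0.3, -0.2]
gripper_width: 42.6
```

Run:
```python
from h import *
plan([545.3,236.3,17],106.54)
```

```text
clock 12.83 p [545.8 237.5  18.6] xaxis [ 1.1e-03  7.0e-04 -1.0e+00] yaxis [-0.959 -0.283 -0.001] jaw 106.47 j [ 0.68  0.56 -0.31  0.   -0.7  -1.97] F [ 0.3  0.3 -0.2] w 42.6
shift [ 1.6  0.8 -1.1] spin -0.07 | other half turn spin 179.93
```

Emit:
apply_moves(targets="1.5 0.5 -0.5 0 0.2; 1.5 0.5 -0.5 0 0.4; 1.5 0.5 -0.5 0 0.6; 1.5 0.5 -0.5 0 0.8; 1.5 0.5 -0.5 0 1; 1.5 0.5 -0.5 0 1; 1.5 0.5 -0.5 0 1; 1.5 0.5 -0.5 0 1; 1.5 0.5 -0.5 0 1; 1.5 0.5 -0.5 0 1")

```text
clock: 13.67
position: [545.1, 236.6, 16.8]
ee_rot: [0.567, -0.423, -0.566, -0.423]
contact_force: [-1.8, -0.9, 4.1]
gripper_width: 9.5
```

Run:
```python
from h import *
plan([545.3,236.3,17],106.54)
```

```text
clock 13.67 p [545.1 236.6  16.8] xaxis [ 3.e-04  1.e-04 -1.e+00] yaxis [-0.959 -0.283 -0.   ] jaw 106.47 j [ 0.68  0.56 -0.31  0.   -0.7  -1.97] F [-1.8 -0.9  4.1] w 9.5
shift [-0.2 -0.1 -0.4] spin -0.07 | other half turn spin 179.93
```

Emit:
apply_moves(targets="-2 0 0 0 1; -6 0 0 0 1; -14 0 0 0 1; -28 0 0 0 1; -48 0 0 0 1; -72 0 0 0 1; -96 0 0 0 1; -120 0 0 0 1; -140 0 0 0 1; -155 0 0 0 1")

```text
clock: 14.5
position: [545.3, 236.9, 174.0]
ee_rot: [0.567, -0.422, -0.566, -0.424]
contact_force: [-0.1, 0.3, -3.0]
gripper_width: 9.5
```

Emit:
apply_moves(targets="-10 0 0 0 1; -20 0 0 0 1; -26 0 0 0 1; -28 0 0 0 1; -28 0 0 0 1")

```text
clock: 14.92
position: [544.8, 236.6, 199.3]
ee_rot: [-0.566, 0.423, 0.567, 0.423]
contact_force: [0.6, -0.3, -2.4]
gripper_width: 9.0
```

Run:
```python
from h import *
from bench import get_image
plan([546.7,-242.3,197],164.35)
for n in("wrist","scene","top"):
    d=get_image(n);np.savez(n+"10.npz",**d);cv2.imwrite(f"pics/{n}10.png",d["img"][:,:,::-1])
```

```text
clock 14.92 p [544.8 236.6 199.3] xaxis [-4.e-04 -1.e-04 -1.e+00] yaxis [-0.959 -0.283  0.   ] jaw 106.45 j [ 0.68  0.36 -0.12 -0.   -1.1  -1.97] F [ 0.6 -0.3 -2.4] w 9.0
shift [   2.4  133.9 -459.8] spin -57.9 | other half turn spin 122.1
```

View pics/wrist10.png

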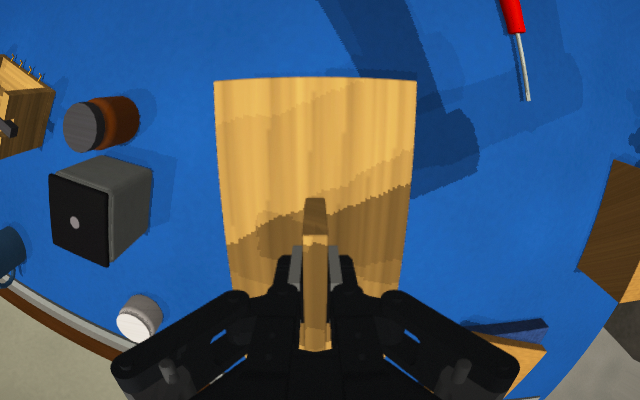

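View pics/scene10.png

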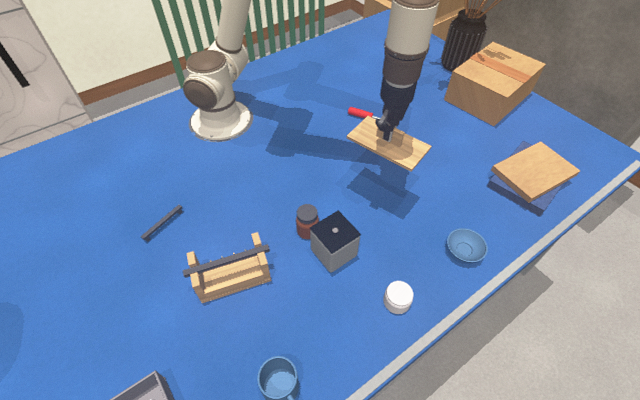

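View pics/top10.png

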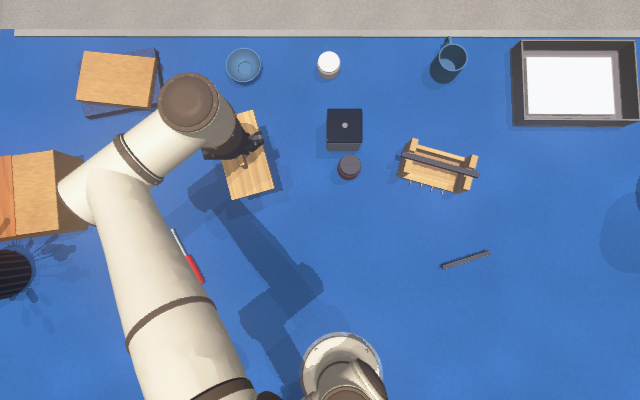

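Run:
```python
from h import *
d=load("wrist10.npz");im=d["img"]
hsv=cv2.cvtColor(im,cv2.COLOR_RGB2HSV)
w=((hsv[...,0]<30)&(hsv[...,2]>70)&(hsv[...,1]>60)).astype(np.uint8)*255
z=np.zeros_like(w);z[60:285,200:430]=w[60:285,200:430]
for y in(84,100,150,200,230):
    x=np.nonzero(z[y])[0];P=wonz(d,[[x.min()-.5,y],[x.max()+.5,y]],192.4);print(y,x.min(),x.max(),np.round(P[:,:2],1).tolist(),round(np.linalg.norm(P[1]-P[0]),1), P.mean(0)[:2])
for x in(220,260,315,370,410):
    y=np.nonzero(z[:200,x])[0];P=wonz(d,[[x,y.min()-.5]],192.4)[0];print(x,y.min(),np.round(P,1))
# project to tool frame
p=np.array([544.8,236.6]);ly=np.array([-.959,-.283]);lz=np.array([-.283,.959])
for uv in([214,81.5],[417,81.5],[315,76.5]):
    P=wonz(d,[uv],192.4)[0,:2]-p;print(uv,P@ly,P@lz)
t=load("top10.npz");im=t["img"];cv2.imwrite("pics/c10t.png",cv2.resize(im[125:210,385:495,::-1],None,fx=7,fy=7,interpolation=cv2.INTER_CUBIC))
s=load("scene10.npz");im=s["img"];cv2.imwrite("pics/c10.png",cv2.resize(im[100:180,330:450,::-1],None,fx=6,fy=6,interpolation=cv2.INTER_CUBIC))
```

```text
84 214 416 [[471.4, 163.3], [443.4, 257.8]] 98.6 [457.39442612 210.56674305]
100 214 415 [[479.1, 165.3], [451.1, 259.9]] 98.6 [465.10720366 212.58296803]
150 217 413 [[503.2, 172.7], [475.1, 267.3]] 98.7 [489.10492478 219.97835999]
200 221 408 [[528.6, 180.1], [500.6, 274.4]] 98.4 [514.5831851  227.25290066]
230 225 405 [[545.0, 185.3], [517.0, 279.5]] 98.2 [531.01475253 232.42398504]
220 81 [469.  166.1 192.4]
260 78 [463.1 185.1 192.4]
315 77 [455.9 210.1 192.4]
370 78 [448.3 235.  192.4]
410 80 [442.4 254.  192.4]
[214, 81.5] 92.33306858331511 -49.24573925934009
[417, 81.5] 92.53581081724245 49.30170665985626
[315, 76.5] 92.79608699569184 -0.2345252028382346
```

View pics/c10.png

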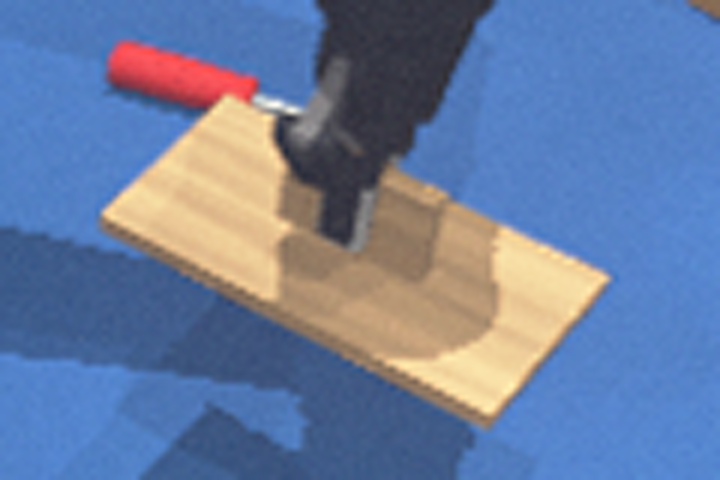

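View pics/c10t.png

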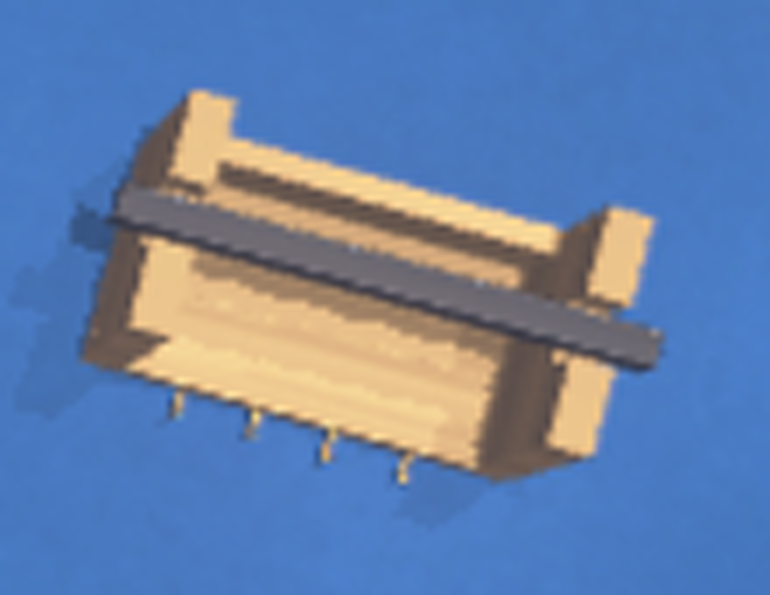

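Emit:
apply_moves(targets="0 2 -6 -1 1; 0 5 -18 -3 1; 0 10 -36 -6 1; 0 17 -58 -9 1; 0 24 -82 -12 1; 0 31 -106 -15 1; 0 38 -130 -18 1; 0 45 -154 -21 1; 0 52 -178 -24 1; 0 59 -202 -27 1")

```text
clock: 15.9
position: [545.1, 24.9, 198.8]
ee_rot: [-0.65, 0.279, 0.65, 0.278]
contact_force: [0.9, 0.5, -2.5]
gripper_width: 9.1
```

Run:
```python
from h import *
plan([546.7,-242.3,197],164.35)
```

```text
clock 15.9 p [545.1  24.9 198.8] xaxis [-1.4e-03 -4.0e-04 -1.0e+00] yaxis [-0.724 -0.69   0.001] jaw 133.61 j [ 0.34  0.28 -0.24 -0.   -1.06 -1.15] F [ 0.9  0.5 -2.5] w 9.1
shift [   1.9  183.2 -194.6] spin -30.74 | other half turn spin 149.26
```

Emit:
apply_moves(targets="0 17 -18 -3 1; 0 36 -38 -6 1; 0 55 -58 -9.5 1; 0 75 -79 -13 1; 0 95 -100 -16.5 1; 0 115 -121 -20 1; 0 134 -142 -23.5 1; 0 152 -161 -26.5 1; 0 168 -178 -29 1; 0 178 -189 -30.7 1")

```text
clock: 16.73
position: [545.8, -235.6, 198.4]
ee_rot: [-0.7, 0.097, 0.701, 0.097]
contact_force: [-0.5, 0.4, -1.8]
gripper_width: 9.5
```

Emit:
apply_moves(targets="0 0 0 0 1; 0 0 0 0 1; 0 0 0 0 1")

```text
clock: 16.98
position: [546.1, -233.1, 198.8]
ee_rot: [-0.7, 0.097, 0.701, 0.098]
contact_force: [-0.1, -0.5, -3.3]
gripper_width: 9.3
```

Run:
```python
from h import *
from bench import get_image
plan([546.7,-242.3,160],164.35)
for n in("wrist","scene"):
    d=get_image(n);np.savez(n+"11.npz",**d);cv2.imwrite(f"pics/{n}11.png",d["img"][:,:,::-1])
```

```text
clock 16.98 p [ 546.1 -233.1  198.8] xaxis [-1.4e-03  5.0e-04 -1.0e+00] yaxis [-0.273 -0.962 -0.   ] jaw 164.13 j [-0.13  0.36 -0.12 -0.   -1.1  -0.15] F [-0.1 -0.5 -3.3] w 9.3
shift [38.8  8.7 -3.1] spin -0.22 | other half turn spin 179.78
```

View pics/wrist11.png

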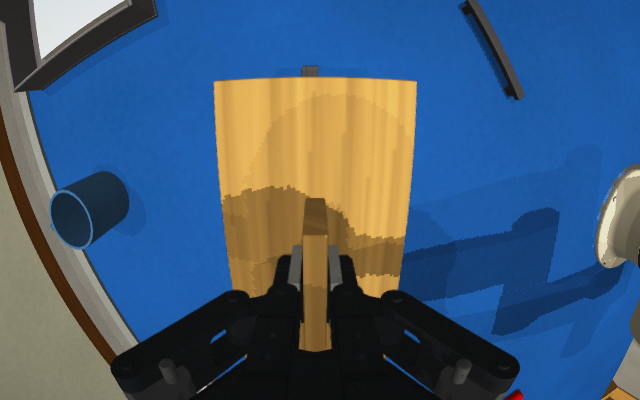

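View pics/scene11.png

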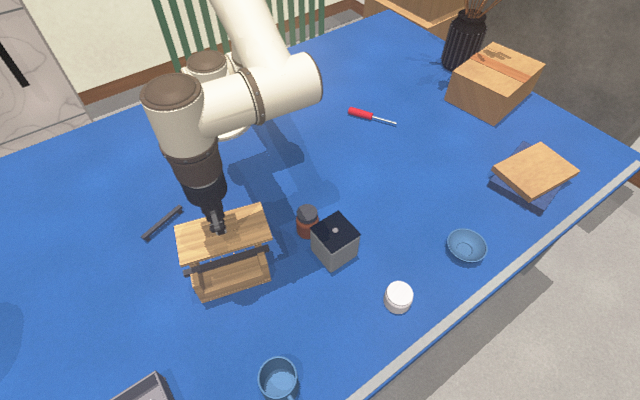

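Emit:
apply_moves(targets="2 3 -1 0 1; 8 6 -2 -0.2 1; 18 9 -3 -0.2 1; 30 9.3 -3.1 -0.2 1; 42 9.3 -3.1 -0.2 1; 53 9.3 -3.1 -0.2 1; 62 9.3 -3.1 -0.2 1; 69 9.3 -3.1 -0.2 1; 72 9.3 -3.1 -0.2 1; 72 9.3 -3.1 -0.2 1")

```text
clock: 17.92
position: [546.5, -243.2, 126.6]
ee_rot: [-0.7, 0.096, 0.701, 0.096]
contact_force: [-0.4, -0.3, -3.7]
gripper_width: 9.2
```

Emit:
apply_moves(targets="0 0 0 0 1; 0 0 0 0 1")

```text
clock: 18.08
position: [547.4, -243.4, 128.2]
ee_rot: [0.701, -0.096, -0.7, -0.096]
contact_force: [-0.5, 0.5, -2.8]
gripper_width: 9.5
```

Run:
```python
from h import *
from bench import get_image
plan([546.7,-242.8,117.5],164.35)
for n in("wrist","scene","top"):
    d=get_image(n);np.savez(n+"12.npz",**d);cv2.imwrite(f"pics/{n}12.png",d["img"][:,:,::-1])
s=load("scene12.npz");im=s["img"];cv2.imwrite("pics/c12.png",cv2.resize(im[200:315,165:285,::-1],None,fx=5,fy=5,interpolation=cv2.INTER_CUBIC))
```

```text
clock 18.08 p [ 547.4 -243.4  128.2] xaxis [ 1.5e-03 -5.0e-04 -1.0e+00] yaxis [-0.269 -0.963  0.   ] jaw 164.37 j [-0.15  0.43 -0.2   0.   -0.94 -0.12] F [-0.5  0.5 -2.8] w 9.5
shift [10.7 -0.4  0.9] spin 0.02 | other half turn spin -179.98
```

View pics/c12.png

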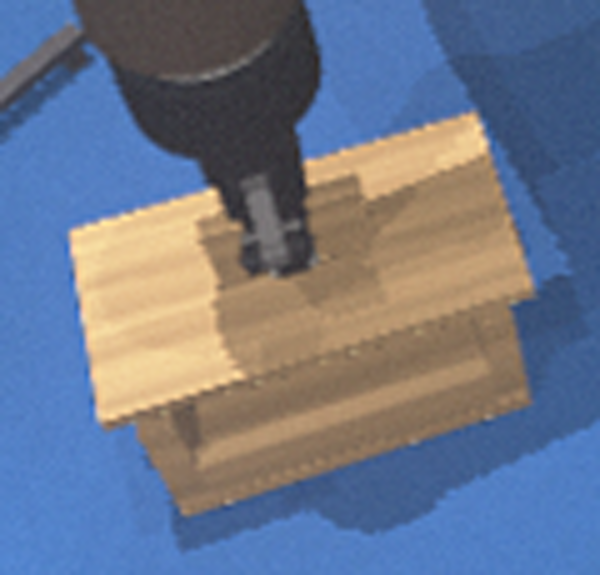

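View pics/wrist12.png

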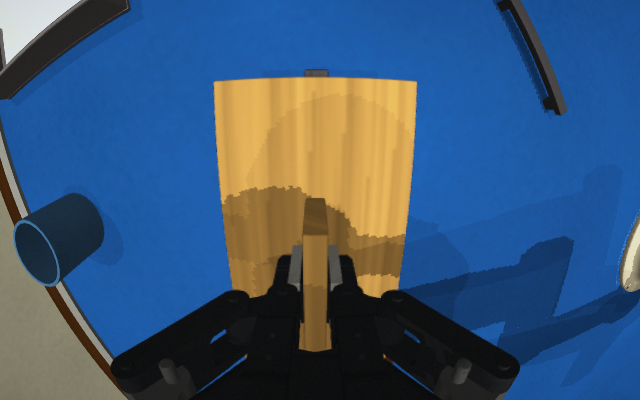

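View pics/top12.png

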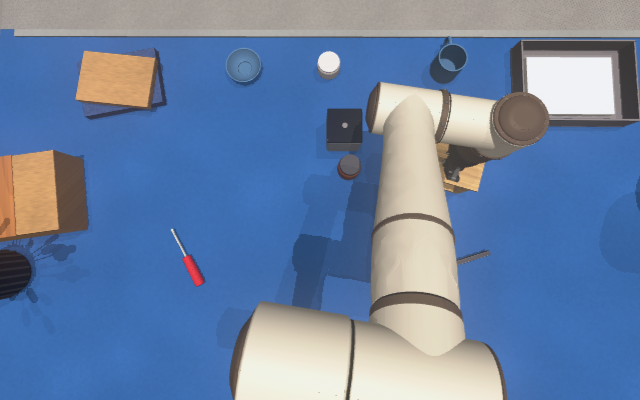

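Run:
```python
from h import *
s=load("scene12.npz");im=s["img"]
hsv=cv2.cvtColor(im,cv2.COLOR_RGB2HSV)
cv2.imwrite("pics/d1.png",cv2.resize(im[270:295,175:225,::-1],None,fx=14,fy=14,interpolation=cv2.INTER_CUBIC))
cv2.imwrite("pics/d2.png",cv2.resize(im[245:290,255:285,::-1],None,fx=12,fy=12,interpolation=cv2.INTER_CUBIC))
t=lambda a:(np.array(a,float)+.5)/5-.5+np.array([165,200])
P=onz(s,t([[72,232],[480,113],[533,292],[99,413]]),121.4);print(np.round(P,1),P.mean(0));print([round(np.linalg.norm(P[i]-P[(i+1)%4]),1) for i in range(4)])
v=P[1]-P[0]+P[2]-P[3];print(np.degrees(np.arctan2(-v[0],v[1])))
```

```text
[[ 479.2 -318.7  121.4]
 [ 530.5 -136.1  121.4]
 [ 626.4 -165.4  121.4]
 [ 569.  -344.6  121.4]] [ 551.29271296 -241.17384162  121.4       ]
[np.float64(189.7), np.float64(100.3), np.float64(188.2), np.float64(93.4)]
-16.723159294164105
```

View pics/d1.png

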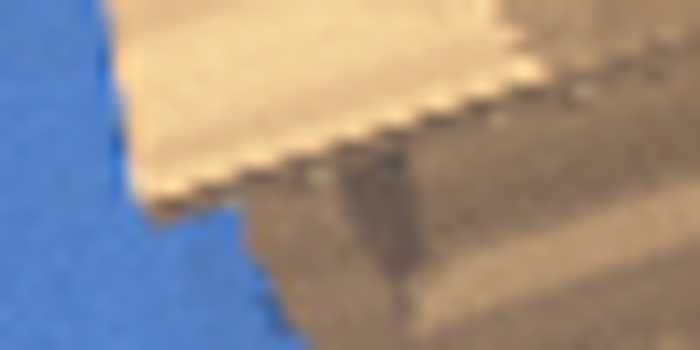

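View pics/d2.png

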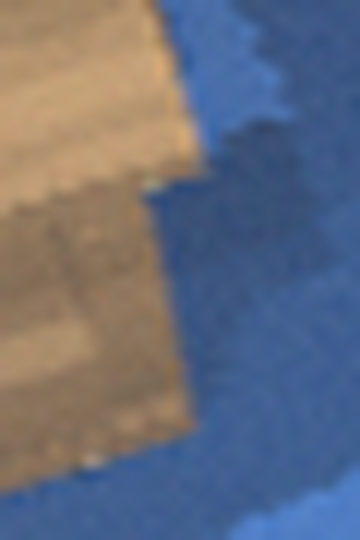

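Run:
```python
from h import *
d=load("wrist12.npz");im=d["img"]
for r in range(64,82): print(r,im[r,316].tolist(),im[r,325].tolist())
for r in (71,73): print(r,[int(x) for x in im[r,300:335,2]])
```

```text
64 [30, 93, 174] [30, 95, 173]
65 [31, 94, 174] [31, 95, 173]
66 [29, 90, 169] [30, 93, 169]
67 [29, 90, 169] [28, 90, 167]
68 [30, 88, 165] [30, 88, 165]
69 [29, 61, 106] [28, 66, 120]
70 [69, 68, 77] [68, 70, 81]
71 [81, 78, 80] [83, 80, 80]
72 [83, 80, 83] [86, 84, 85]
73 [83, 81, 83] [86, 85, 86]
74 [80, 78, 79] [86, 83, 84]
75 [79, 76, 77] [82, 80, 80]
76 [99, 85, 72] [100, 87, 73]
77 [168, 128, 71] [168, 130, 73]
78 [211, 162, 80] [213, 163, 82]
79 [219, 169, 84] [222, 171, 86]
80 [219, 169, 83] [221, 170, 85]
81 [218, 167, 82] [222, 171, 87]
71 [165, 165, 165, 154, 122, 70, 80, 81, 80, 77, 74, 73, 76, 79, 79, 81, 80, 80, 81, 80, 82, 79, 81, 80, 80, 80, 81, 76, 135, 159, 164, 165, 165, 165, 165]
73 [166, 166, 166, 149, 112, 70, 82, 80, 78, 75, 71, 71, 75, 81, 84, 83, 83, 83, 81, 77, 79, 80, 77, 81, 83, 86, 84, 73, 121, 157, 164, 165, 164, 166, 165]
```

Run:
```python
from h import *
d=load("wrist12.npz")
ly=np.array([-.27,-.963]);lz=np.array([-.963,.27])
rail=wonz(d,[[304.3,69.2],[327.8,69.2]],86)
for z in(121.4,119.5):
    sh=wonz(d,[[214,81.5],[417,81.5],[315.5,76.6]],z)
    print(z,"shelf width",np.linalg.norm(sh[0]-sh[1]),"along",sh[:,:2]@ly,"across",sh[:,:2]@lz,(sh[0]+sh[1])[:2]/2@lz)
print("rail along",rail[:,:2]@ly,"across",rail[:,:2]@lz,rail.mean(0)[:2]@lz,rail, np.linalg.norm(rail[0]-rail[1]))
```

```text
121.4 shelf width 98.47383176779081 along [179.26888674 179.50403387 179.70018833] across [-642.06718445 -543.58038956 -592.8388273 ] -592.8237870034128
119.5 shelf width 99.73418119019371 along [179.39044363 179.62860037 179.82726538] across [-642.69579511 -542.94848489 -592.83737279] -592.8221399982901
rail along [186.50601645 186.54516472] across [-599.3070684  -585.69568478] -592.5013765863714 [[ 526.63441777 -341.32638551   86.        ]
 [ 513.51961319 -337.68998991   86.        ]] 13.609609549329596
```

Emit:
apply_moves(targets="1 0.3 0.2 0 1; 3 0.7 0.4 0 1; 5.5 0.7 0.4 0 1; 8 0.7 0.4 0 1; 9.5 0.7 0.4 0 1; 10 0.7 0.4 0 1; 10 0.7 0.4 0 1; 10 0.7 0.4 0 1; 10 0.7 0.4 0 1; 10 0.7 0.4 0 1")

```text
clock: 19.07
position: [546.4, -243.8, 117.6]
ee_rot: [0.701, -0.096, -0.7, -0.096]
contact_force: [0.4, -0.7, -2.2]
gripper_width: 9.2
```

Run:
```python
from h import *
from bench import get_image
for i in range(3):
    plan([546.8,-243.3,118],164.35)
    d=get_image("wrist")
np.savez("wrist13.npz",**d);cv2.imwrite("pics/wrist13.png",d["img"][:,:,::-1])
d=get_image("scene");np.savez("scene13.npz",**d);im=d["img"];cv2.imwrite("pics/c13.png",cv2.resize(im[190:320,155:295,::-1],None,fx=5,fy=4.5,interpolation=cv2.INTER_CUBIC))
plan([546.8,-243.3,118],164.35)
```

```text
clock 19.07 p [ 546.4 -243.8  117.6] xaxis [ 2.e-04 -1.e-04 -1.e+00] yaxis [-0.27  -0.963  0.   ] jaw 164.36 j [-0.15  0.44 -0.21  0.   -0.92 -0.12] F [ 0.4 -0.7 -2.2] w 9.2
shift [-0.4 -0.6 -0.2] spin 0.01 | other half turn spin -179.99
clock 19.12 p [ 546.4 -243.8  117.6] xaxis [ 3.e-04 -1.e-04 -1.e+00] yaxis [-0.27  -0.963 -0.   ] jaw 164.36 j [-0.15  0.44 -0.21  0.   -0.92 -0.12] F [ 0.3 -0.7 -2.1] w 9.3
shift [-0.4 -0.6 -0.3] spin 0.01 | other half turn spin -179.99
clock 19.17 p [ 546.4 -243.8  117.6] xaxis [ 2.e-04 -0.e+00 -1.e+00] yaxis [-0.27  -0.963 -0.   ] jaw 164.36 j [-0.15  0.44 -0.21  0.   -0.92 -0.12] F [ 0.1 -0.7 -3.2] w 9.3
shift [-0.4 -0.6 -0.3] spin 0.01 | other half turn spin -179.99
clock 19.27 p [ 546.4 -243.8  117.6] xaxis [ 2.e-04 -0.e+00 -1.e+00] yaxis [-0.27  -0.963 -0.   ] jaw 164.36 j [-0.15  0.44 -0.21  0.   -0.92 -0.12] F [-0.   0.  -3.1] w 9.2
shift [-0.4 -0.6 -0.3] spin 0.01 | other half turn spin -179.99
```

View pics/wrist13.png

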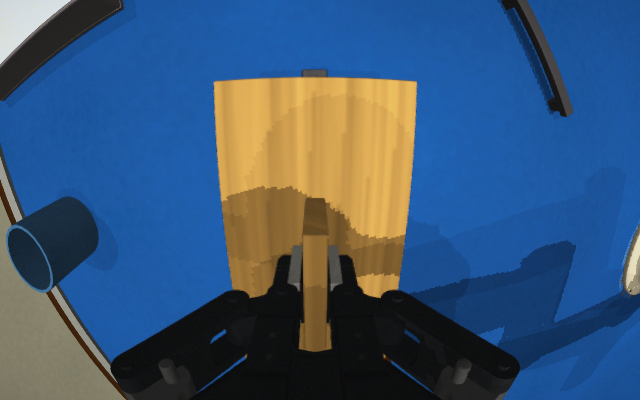

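View pics/c13.png

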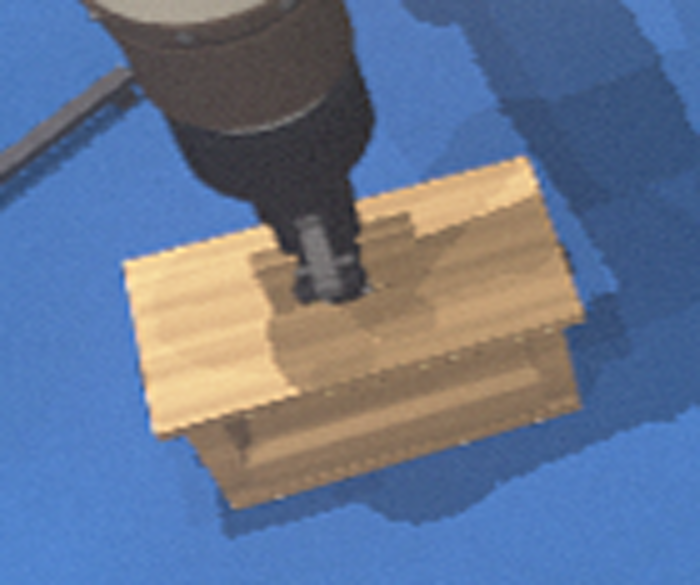

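Run:
```python
from h import *
d=load("wrist13.npz");im=d["img"]
print([(r,im[r,316].tolist()) for r in (68,69,70,71,75,76,77,78)]);print([int(x) for x in im[73,298:335,2]])
s=load("scene13.npz");im=s["img"]
hsv=cv2.cvtColor(im,cv2.COLOR_RGB2HSV)
t=lambda a:(np.array(a,float)+.5)/[5,4.5]-.5+np.array([155,190])
P=onz(s,t([[124,263],[527,157],[583,316],[155,430]]),110.8);print(np.round(P,1),P.mean(0));print([round(np.linalg.norm(P[i]-P[(i+1)%4]),1) for i in range(4)])
ly=np.array([-.27,-.963]);d=load("wrist13.npz")
print((wonz(d,[[314.5,69.2]],86)[:,:2]@ly)-(wonz(d,[[314.5,76.6]],109.8)[:,:2]@ly))
```

```text
[(68, [30, 87, 164]), (69, [50, 68, 100]), (70, [77, 75, 79]), (71, [82, 81, 82]), (75, [77, 74, 75]), (76, [89, 77, 67]), (77, [162, 125, 67]), (78, [211, 162, 79])]
[165, 166, 166, 115, 77, 74, 83, 84, 81, 78, 76, 77, 78, 81, 81, 83, 83, 82, 80, 79, 78, 83, 81, 83, 83, 84, 85, 81, 81, 127, 162, 164, 164, 164, 164, 165, 165]
[[ 477.2 -320.   110.8]
 [ 528.4 -137.9  110.8]
 [ 624.8 -165.5  110.8]
 [ 570.5 -345.6  110.8]] [ 550.21264834 -242.2577748   110.8       ]
[np.float64(189.1), np.float64(100.2), np.float64(188.1), np.float64(96.7)]
[5.75556808]
```

Run:
```python
from bench import job,status
print(job.job_done()); s=status.read_state(); print(s["clock"],s["position"],s["contact_force"],s["gripper_width"])
```

```text
the job is handed in; nothing more can be done
None
the job is handed in; nothing more can be done
```

The rail is in both notches and released, and the arm is still holding the shelf top level about 1 cm above the cheeks. I handed the job in at about 19 s of the 66 s allowed.

- **Rail:** I felt about 4 N from the notch floors before opening the gripper. Before that last lowering it was centred in the visible notch and stuck out about 15.5 mm past the -y cheek, against an ideal 15 mm. Pictures after release and after the lift show it lying in both notches.
- **Shelf top:** I took it by the fin, lifted its underside to about 180 mm, carried it over the speaker and candle, and lowered it above the rack.
    - **Centring and squareness:** in the scene camera the shelf centre is within about 0.3 mm of the rack centre. The gripper angle is within 0.1° of the rack angle I measured (about 0.1–0.2° spread between views).
    - **Height:** the underside works out at about 100.8 mm, so roughly 11 mm above the cheeks. The wrist force at the end was only the shelf's weight, so nothing was touching.
- **Less certain:** no camera could see the gap directly, so the height comes from the arm's position. The shelf's apparent width in the wrist view hinted it might sit about 1 mm lower, which would make the gap about 10 mm. The scene camera read about 4 mm farther in x than the top camera, so I relied on differences within one camera and on the wrist view.
- **Bystanders:** none looked moved in the pictures I viewed; I did not measure their positions.
- **After hand-in:** state readings were refused, so there is no reading from the final second.

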